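# Load a lure into the ratcheted tackle carousel and close it again

### The arm

A 7-joint arm with a two-finger parallel gripper is mounted at the origin on the work surface. World frame = base frame: x ahead of the robot, y to its left, z up, the work surface at z = 0. Lengths are in m, angles in rad, forces in N, time in s.
With the tool pointing down it reaches from about 0.4 to 0.85 m from the base axis. Payload 10.4 kg.
Tool frame: the origin (TCP) lies at the very end of the fingers, on their centre line; the grasp point (between the pads) lies 19 mm behind it (manip.tcp_to_grasp is the distance from the TCP to the grasp point, in m); x points along the fingers, y is the direction in which the jaws open and shut, and the axes are right-handed (so a half turn about x gives the same grasp; the last joint's range is limited). The gripper opens to 85 mm and grips with 20 to 120 N. Pads are 22 mm wide; open, the fingers measure 114 mm over their backs; the gripper's body (76 mm by 85 mm) begins 54 mm behind the grasp point. The pads swing forward as they close: fully open they stand 13 mm farther back than shut.
Start: joints at [1.262, 0.332, -0.065, 1.46, 0.022, 1.35, -0.088], TCP at [0.176, -0.6, 0.208] pointing down, gripper open.
Joint ranges: [-2.6, 2.6], [-0.5, 2.12], [-1.47, 1.34], [0.16, 2.42], [-1.27, 4.41], [0.06, 2.06], [-2.6, 2.6]. Speed limits (rad/s): [2.22, 2.22, 2.79, 2.79, 3.14, 3.14, 3.14].

### API

Orientations are given as a unit quaternion [x, y, z, w].
In Python, from workcell import manip, cams, hand_in gives the robot as it stands.
- The arm moves only by the shell command python3 -m handwheel 'ROWS' [FORCE]. ROWS is text: rows parted by semicolons, each of 7 numbers parted by spaces: the shift along the tool's x, y, z in mm, then the turn, a rotation vector about the tool's x, y, z in rad, then the finger opening in mm, from 0 to 85.4. A call has 1 to 8 rows; each row shifts and turns the commanded pose from where the row before left it, along the tool's axes as they then stand; what a row does not reach is not made up. A row lasts 1/10 s, in which the tool goes at most 50 mm and 8.59 degrees, less where a joint would pass 70% of its speed; a pose out of reach is approached as far as the arm can. A call with a gripper value outside its range is refused whole. The fingers move at their own pace and stop on an object; FORCE is the grip in N (left out, the last holds). Time passes only in rows, so rows that do not move let the fingers close. It gives the time, the measured TCP pose, the force and the opening at its end, in the units of the state.
- manip.get_obs(): the state, without advancing time (a new reading comes with each control period).
- cams.camera(name): name is "scene" or "top"; returns a dict with "color" (420x560x3 uint8, blue, green, red), "depth" (420x560 float32, m along the optical axis (not along the pixel's ray), 0 where there is no reading), "camera_matrix" (3x3 intrinsics, pixels), "origin" and "attitude" of the camera in the world. Camera axes: x right, y down, z forward; pixel columns grow to the right and rows downward; lengths in m; the calibration is good to about 2 mm. A picture is of the moment at which its call begins.
- hand_in(): hands the job in, once; it reports no verdict.
Trained networks look in the newest picture that a camera, given by its name, has taken for a name from the list of things; names that differ only in an ending like _2 or _b are one class to them, and where a whole thing is asked for, a point or a joint stands for the part that bears it (a point fixed in the world has none). Each returns a list of dicts, best first, with "conf" (0 to 1); they miss things now and then, are a little off and sometimes report something else, mostly with a low value. They report only what shows in the picture. A call takes as long as a camera call.
- cams.recognise(camera, thing): "box" ([left, top, width, height] in pixels, round what is visible of it).
- cams.outline_of(camera, thing): "region" (420x560 bool, what is visible of it) and "box" ([left, top, width, height] in pixels, round what is visible of it).
The state is a dict: "clock": time; "joint_pos": joint angles; "joint_velocities": joint speeds; "tau": joint torques, N m; "position": TCP position; "ee_rot": TCP orientation; "ft_force": force on the tool from outside, world axes, zero at the start; "torque": the same for the moment, N m; "grip_width": opening from 0.0 (shut) to 1.0 (fully open).
Only numpy, scipy, OpenCV 4.12 (cv2) and the standard library are available. Lean on these libraries where they do the work, as an engineer would, in place of code of your own. Each camera call takes 0.05 s, during which the arm holds its last target.

### The job

Put the short, deep-bodied lure from the plate away in the tackle carousel: with the pawl resting on the rim, turn the knob clockwise two clicks, one click at a time with a short pause at each, so that the empty compartment stands at the opening in the cover, and lay the lure in it. Then tip the pawl's ball lever over so that the pawl stays clear of the teeth, turn the knob back anticlockwise until the carousel is fully closed again, and leave the pawl tipped clear. Do not disturb the other lures or the other things on the table.

Things in the scene. Friction and masses are not known exactly. Their poses are not given: they have to be found in the camera images.
- carousel: The tackle carousel: fixed grey-and-white round plastic drum, 260 mm across, on a grey stand; its face leans 30 degrees from level, looking up and towards the robot. Origin: centre of the stand's underside. A flat grey cover lies over the drum, with one opening on the robot's side; a black bar knob in the middle, ratchet teeth run round the rim, the steel pawl is at the far, upper edge.
- head: Frame of the carousel's face, fixed: origin on the drum's axis at the drum's underside. z: the drum's axis, out of the face (30 degrees from vertical, leaning to the robot's side); y: level, along the face, to the robot's left; x: up the slope, away from the robot. Cover: 4 mm disc of radius 114 mm, top at z = 40 mm, held by a bracket at each side (y = +-142 mm, top z = 40).
- opening (a point): Fixed; middle of the mouth of the opening in the cover, at (-82, 0, 40) mm in head, with its axes. The opening is a 40-degree sector, 56 mm wide (y) here, narrower towards the knob, from 24 to 114 mm from the axis. The compartment below it reaches from 47 to 110 mm from the axis, has 3 mm side walls, its floor 30 mm below the cover's top. Closed, a solid white sector fills it.
- drum (a joint): Turn of drum and knob in rad, clockwise seen from above positive: 0 closed, at a stop; other stop 1.46. Starts within 0.1 of closed. The pawl drops behind a tooth at 0.65 (first click: a compartment with a lure fixed in it, square to the opening at 0.70) and 1.35 (second: the empty one, square at 1.40) and then bars turning back below that until tipped clear. Friction, 0.1 N m, holds it.
- knob_grip (a point): Centre of the black bar knob, on the drum's axis at z = 66 mm of head: 64 mm long, 14 wide, 32 high (along the axis); its top 16 mm above this point, its underside 16 below, the cover 26 below. Turns with the drum: x along the bar, z out of the face. With the drum at 0 its axes are those of head. Nothing stands above the cover within 110 mm of the axis but the knob.
- pawl (a joint): Tilt of the steel pawl in rad: 0 = resting in the teeth (lifts to 0.2 as a tooth passes), 1.25 = tipped over, clear of the teeth, at its stop. Its own weight holds it either way: let go below about 0.5 it falls back into the teeth, above about 0.85 it falls over to the stop and stays. A few tenths of a newton at the ball move it.
- pawl_knob (a point): Centre of the 16 mm steel ball on top of the pawl's lever, a rod 8 mm thick, 44 mm from pivot to ball centre, outside the cover. With the pawl in the teeth the lever stands along z of head, the ball's centre at (122, 40, 68) mm there. Tipping it clear swings the ball towards +y of head (to the robot's left) about the pivot, in the y-z plane; at the stop it is at (122, 82, 38).
- pawl_pivot (a point): Fixed; centre of the pawl's pivot, at (122, 40, 24) mm in head. The pin runs along x. A bracket post 16 mm wide carries it on the far side (x 136 to 146 mm, top at z = 34).
- bin (a point): Middle of the empty compartment, 82 mm from the drum's axis and 10 mm above its floor; turns with the drum. With the drum at 1.40 it lies straight below opening.
- lure_center (a point): Centre (half-way up) of the lure to put away: short, deep, flat-sided crank lure, drab green, 48 mm long (x, nose with a small clear lip to +x; sides straight over 44 mm), 14 mm wide (y), 20 mm high (z), about 18 g, standing on its flat belly on the plate. The belly is 10 mm below this point.
- slim_a_center (a point): Centre of a long slim lure on the plate, 82 x 12 x 13 mm, same material; to be left alone.
- slim_b_center (a point): Centre of another long slim lure on the plate, 78 x 11 x 16 mm, same material; to be left alone.
- plate: Fixed white melamine plate, 244 mm across and 14 mm high at the rim, flat floor 200 mm across and 5 mm above the table; origin at the centre of its underside. The three lures stand on it about 60 mm apart, in any order.
- tumbler: Loose stainless tumbler, 72 mm across, 110 mm high, origin at the centre of its foot; bystander.
- case: Loose yellow flip-top tackle case, 70 x 110 x 30 mm, origin under its centre; bystander, to the left.
- fish_gripper: Loose steel fish gripper lying down, 250 mm long (along x), 50 mm wide, 24 mm high; bystander, behind the carousel.
- sunscreen: Loose sunscreen bottle, 52 mm across, 130 mm high; bystander, at the back right.
- jar: Loose clear jar with steel cap, 56 mm across, 60 mm high; bystander, between plate and carousel, near the robot.

How it is judged:
By the outcome, as a careful person would: the job done as asked, in the order asked, and still so for the second after the job is handed in, with the robot touching nothing.
It also fails if it takes over 72 s, if anything falls off the work surface, if the arm or the gripper's body presses on something with over 40 N, if the wrist force passes 120 N, or if a joint passes its speed limit or range.

## Working session

There is one attempt and no reset: what is moved stays moved. The work goes in short steps, Python scripts to look and compute and a shell command to move; the robot and the scene stay as the last step left them, time stands still between calls to the robot, and variables do not carry over. Pictures are saved under pics/ and viewed, and the job is handed in when it is done.

```bash
ls; mkdir -p pics; python3 - <<'E'
from workcell import manip, cams
import cv2
print(manip.get_obs(), manip.tcp_to_grasp)
for n in ("scene","top"):
    c=cams.camera(n); cv2.imwrite(f"pics/{n}0.png",c["color"]); print(n,c["camera_matrix"],c["origin"],c["attitude"])
E
```

```text
pics
{'clock': 0.0, 'joint_pos': array([ 1.2624022 ,  0.3328807 , -0.06468761,  1.46095765,  0.02160188,
        1.34986801, -0.08852789]), 'joint_velocities': array([ 0.00062688,  0.00067411,  0.00102704, -0.00052567,  0.00119263,
       -0.00037076, -0.00146432]), 'tau': array([ 7.94863190e-04, -6.25454950e+01,  4.95339639e-02, -3.91598189e+01,
        1.62830902e-02,  1.00338523e-02,  1.56036975e-05]), 'position': array([ 0.1760713 , -0.59926404,  0.2072026 ]), 'ee_rot': array([-0.69980424, -0.1011858 ,  0.69999651, -0.10020156]), 'ft_force': array([ 0.47367704, -0.90283036, -0.52151437]), 'torque': array([0.04892669, 0.02801169, 0.04626725]), 'grip_width': 0.9989031110995019} 0.0187
scene [[469.35380554   0.         279.58113275]
 [  0.         469.35380554 212.03214748]
 [  0.           0.           1.        ]] [ 1.08942302 -0.70678708  0.77081543] [ 0.85844219  0.23520247 -0.12963193 -0.43698097]
top [[381.32197801   0.         281.89389086]
 [  0.         381.32197801 208.41351974]
 [  0.           0.           1.        ]] [0.50154771 0.03712025 1.03532091] [ 0.71590191 -0.69528783  0.0469516  -0.04306771]
```

View pics/scene0.png

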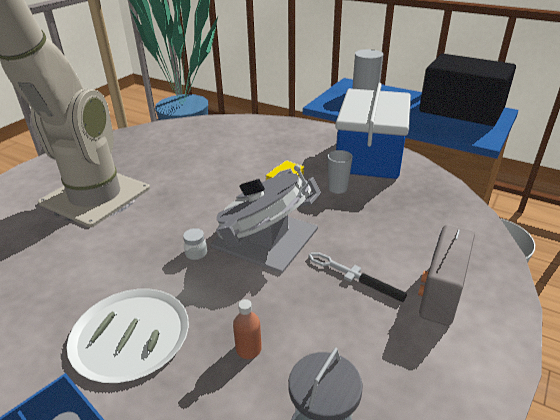

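View pics/top0.png

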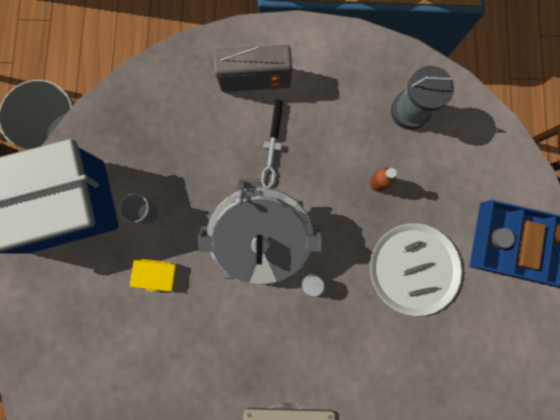

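The top view shows the carousel at about (260,240), with the knob bar at (259,249) and the pawl at (247,188). The plate is at (416,270) and the short lure at about (415,245). In the scene view the short lure is at (151,342).

```bash
cat > h.py <<'E'
import numpy as np, cv2
from scipy.spatial.transform import Rotation as R
from workcell import manip, cams
def cam(n):
    c=cams.camera(n); c["R"]=R.from_quat(c["attitude"]).as_matrix(); c["o"]=np.array(c["origin"]); return c
def cloud(c,mask=None):
    d=c["depth"]; v,u=np.nonzero((d>0)&(mask if mask is not None else True))
    K=c["camera_matrix"]; z=d[v,u]
    p=np.stack([(u-K[0,2])/K[0,0]*z,(v-K[1,2])/K[1,1]*z,z],1)
    return p@c["R"].T+c["o"], u, v
def ray(c,u,v):
    K=c["camera_matrix"]; r=c["R"]@np.array([(u-K[0,2])/K[0,0],(v-K[1,2])/K[1,1],1]); return c["o"],r
def at_z(c,u,v,z):
    o,r=ray(c,u,v); return o+r*(z-o[2])/r[2]
def proj(c,p):
    q=(np.atleast_2d(p)-c["o"])@c["R"]; K=c["camera_matrix"]; return np.stack([q[:,0]/q[:,2]*K[0,0]+K[0,2],q[:,1]/q[:,2]*K[1,1]+K[1,2]],1)
E
python3 - <<'E'
from h import *
np.set_printoptions(precision=4,suppress=True)
for n in ("top","scene"):
    c=cam(n)
    for t in ("lure_center","slim_a_center","slim_b_center","carousel","knob_grip","pawl_knob","plate","tumbler","jar","case","sunscreen","fish_gripper","drum"):
        for r in cams.outline_of(n,t)[:4]:
            p,u,v=cloud(c,r["region"])
            if len(p): print(n,t,round(r["conf"],2),r["box"],len(p),np.median(p,0),p.min(0),p.max(0))
print(manip.get_obs()["clock"])
E
```

```text
top lure_center 0.64 [401.0, 240.8, 19.8, 10.0] 78 [ 0.5397 -0.3081  0.0226] [ 0.5277 -0.3338  0.0068] [ 0.5524 -0.2921  0.0292]
top slim_a_center 0.65 [401.8, 263.1, 32.2, 12.0] 130 [ 0.4864 -0.335   0.0171] [ 0.4693 -0.3779  0.0004] [ 0.5007 -0.2917  0.0212]
top slim_b_center 0.49 [403.2, 287.1, 34.9, 8.0] 134 [ 0.4244 -0.3363  0.0187] [ 0.4119 -0.3807  0.0046] [ 0.4358 -0.2982  0.0246]
top carousel 0.65 [196.7, 180.7, 124.6, 100.3] 8935 [0.5511 0.0876 0.1335] [ 0.4313 -0.0754 -0.0033] [0.7171 0.2607 0.2197]
top knob_grip 0.96 [208.2, 184.8, 105.6, 101.1] 1953 [0.5781 0.0784 0.1374] [ 0.4298 -0.0472 -0.0023] [0.6728 0.2115 0.2172]
top pawl_knob 0.6 [237.9, 187.1, 24.0, 16.8] 168 [0.6431 0.1216 0.1749] [0.6139 0.0879 0.1568] [0.6539 0.1392 0.2197]
top pawl_knob 0.55 [405.3, 286.2, 30.3, 9.7] 147 [ 0.4238 -0.3359  0.0183] [ 0.4123 -0.378   0.0024] [ 0.4357 -0.2982  0.0246]
top plate 0.87 [370.0, 222.0, 90.7, 91.3] 6230 [ 0.4805 -0.3266  0.0061] [ 0.3613 -0.4477 -0.0043] [ 0.6011 -0.2042  0.0267]
top plate 0.43 [366.4, 167.0, 29.5, 26.3] 477 [ 0.7046 -0.2186  0.0877] [ 0.6874 -0.2638 
[... 3655 characters left out ...]
.7237 -0.2436  0.074 ] [ 0.6324 -0.258  -0.0038] [ 0.7404 -0.1413  0.1321]
scene sunscreen 0.5 [213.4, 164.5, 108.1, 109.1] 7070 [0.5922 0.0419 0.1066] [ 0.3446 -0.0646 -0.0045] [0.6817 0.4002 0.216 ]
scene sunscreen 0.21 [298.8, 163.3, 9.0, 35.3] 168 [0.6405 0.1215 0.1756] [0.4825 0.0752 0.0305] [0.6567 0.3703 0.217 ]
scene fish_gripper 0.56 [306.6, 252.8, 99.6, 49.6] 911 [0.8426 0.0541 0.0159] [ 0.6885  0.0355 -0.003 ] [0.9383 0.0914 0.026 ]
scene fish_gripper 0.37 [215.3, 165.6, 106.6, 83.7] 4109 [0.5775 0.0483 0.1415] [ 0.3722 -0.0646 -0.0041] [0.6833 0.3932 0.2159]
scene drum 0.56 [216.7, 180.0, 93.2, 55.5] 1996 [0.605  0.0482 0.1458] [ 0.3446 -0.0448 -0.0047] [0.6648 0.3494 0.1814]
1.5
```

```bash
python3 - <<'E'
import cv2
a=cv2.imread("pics/top0.png"); 
cv2.imwrite("pics/topz.png",cv2.resize(a[165:320,190:330],None,fx=5,fy=3.8*5/3.8*0.75,interpolation=cv2.INTER_CUBIC)[:600])
cv2.imwrite("pics/topl.png",cv2.resize(a[215:325,365:470],None,fx=5,fy=5,interpolation=cv2.INTER_CUBIC))
b=cv2.imread("pics/scene0.png"); 
cv2.imwrite("pics/scz.png",cv2.resize(b[150:270,200:340],None,fx=5,fy=5,interpolation=cv2.INTER_CUBIC))
E
```

```text
(no output)
```

View zooms.

View pics/topz.png

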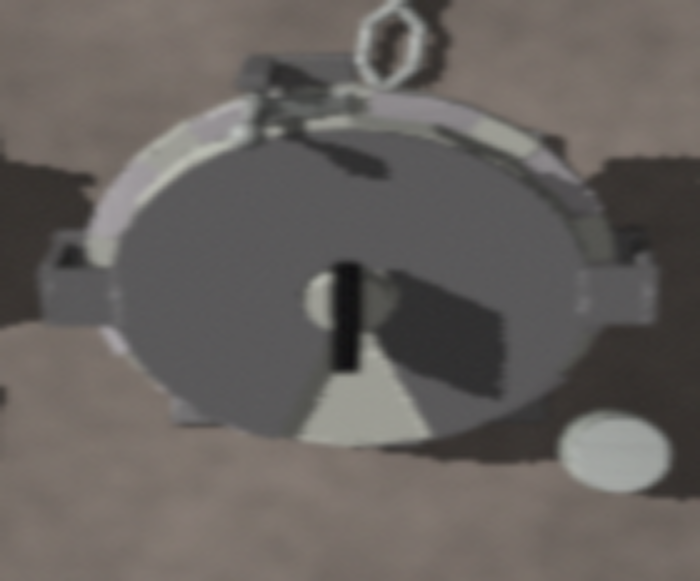

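View pics/topl.png

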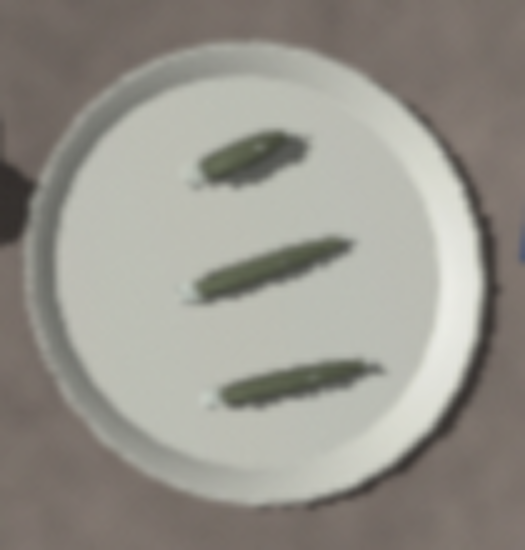

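View pics/scz.png

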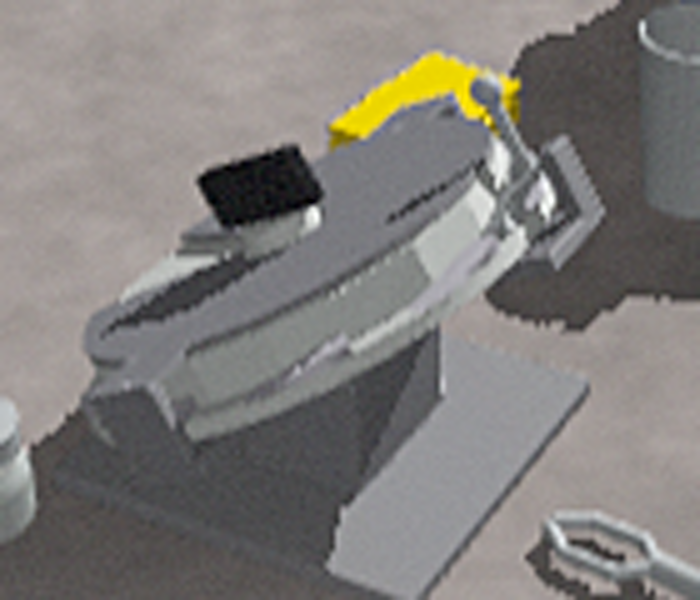

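The close views show the bar knob pointing roughly toward the robot, at about (259,249), and the white closed sector in the opening. The pawl lever is upright at the upper left of the rim. The short lure has its clear lip at the lower left, near (405,253). Next I'll fit the head frame.

```bash
cat > fit.py <<'E'
from h import *
np.set_printoptions(precision=4,suppress=True)
C={n:cam(n) for n in ("top","scene")}
P=[]
for n,c in C.items():
    p,u,v=cloud(c); col=c["color"][v,u].astype(int)
    m=(np.abs(p[:,0]-.56)<.17)&(np.abs(p[:,1]-.08)<.17)&(p[:,2]>.05)
    P.append(np.c_[p[m],col[m],np.full(m.sum(),n=="top")])
P=np.concatenate(P); np.save("P.npy",P)
for sel in (1,0,None):
    Q=P if sel is None else P[P[:,6]==sel]
    X=Q[:,:3]; 
    # plane ransac w/ normal prior 30deg tilt
    m=np.abs(np.linalg.norm(X[:,:2]-[.56,.08],axis=1))<.1
    Y=X[m]; best=None; rng=np.random.default_rng(0)
    for _ in range(500):
        a,b,c_=Y[rng.choice(len(Y),3,False)]; n=np.cross(b-a,c_-a); l=np.linalg.norm(n)
        if l<1e-6: continue
        n/=l; n*=np.sign(n[2])
        if abs(np.degrees(np.arccos(n[2]))-30)>5: continue
        k=np.abs((Y-a)@n)<.003
        if best is None or k.sum()>best.sum(): best=k
    for _ in range(3):
        c0=Y[best].mean(0); n=np.linalg.svd(Y[best]-c0)[2][2]; n*=np.sign(n[2]); best=np.abs((Y-c0)@n)<.003
    tilt=np.degrees(np.arccos(n[2])); yaw=np.degrees(np.arctan2(-n[1],-n[0]))
    h=(X-c0)@n
    k=(h>.015)&(h<.05)&(Q[:,3:6].max(1)<60)
    K=X[k]; 
    print(sel,best.sum(),"n",n,"tilt",tilt,"yaw",yaw,"d",c0@n,"knob n",k.sum(),K.mean(0),"maxh",np.percentile(h[k],[5,50,95]))
    top=K[h[k]>.037]
    if len(top)>5:
        q=top-top.mean(0); w=np.linalg.svd(q)[2][0]; print("  top mean",top.mean(0),len(top),"dir",w, "ext",np.ptp(q@w))
E
python3 fit.py
```

```text
1 4255 n [-0.5011 -0.0185  0.8652] tilt 30.096932249894838 yaw 2.1148246275175606 d -0.1594705045501721 knob n 148 [0.5182 0.084  0.1627] maxh [0.021  0.0414 0.0438]
  top mean [0.5128 0.0838 0.1625] 124 dir [-0.8726  0.0348 -0.4871] ext 0.061076789514483934
0 1205 n [-0.4969 -0.0179  0.8677] tilt 29.81321300196189 yaw 2.0619585425242186 d -0.15830240940352155 knob n 237 [0.5224 0.0779 0.1526] maxh [0.0167 0.03   0.0417]
  top mean [0.5163 0.0791 0.1611] 60 dir [-0.8714 -0.0499 -0.488 ] ext 0.06090181282390536
None 5409 n [-0.4997 -0.0194  0.866 ] tilt 30.00312048857365 yaw 2.218718099558699 d -0.15900606058514907 knob n 377 [0.5207 0.0803 0.1568] maxh [0.0173 0.0357 0.0434]
  top mean [0.5137 0.0825 0.1622] 174 dir [-0.8742  0.0149 -0.4853] ext 0.061602607483211475
```

```bash
cat > ov.py <<'E'
from h import *
import sys
from scipy.optimize import minimize
np.set_printoptions(precision=4,suppress=True)
def headR(yaw,tilt=np.radians(30)):
    y=np.array([-np.sin(yaw),np.cos(yaw),0]); z=np.array([-np.sin(tilt)*np.cos(yaw),-np.sin(tilt)*np.sin(yaw),np.cos(tilt)])
    return np.stack([np.cross(y,z),y,z],1)
def knobpts(a):
    b=np.array([[sx*32,sy*7,sz] for sx in(-1,1) for sy in(-1,1) for sz in(50,82)])/1000
    ca,sa=np.cos(-a),np.sin(-a); 
    return b@np.array([[ca,-sa,0],[sa,ca,0],[0,0,1]]).T
def mask_of(c,p):
    m=np.zeros((420*4,560*4),np.uint8); q=proj(c,p); 
    cv2.fillConvexPoly(m,cv2.convexHull(((q+.5)*4).astype(np.float32)).astype(np.int32),1); return cv2.resize(m.astype(np.float32),(560,420),interpolation=cv2.INTER_AREA)
if __name__=="__main__":
    C={n:cam(n) for n in("top","scene")}
    obs={}
    for n,c in C.items():
        g=c["color"].max(2).astype(float); q=proj(c,[[.527,.083,.15]])[0].astype(int)
        w=np.zeros_like(g); w[q[1]-16:q[1]+16,q[0]-17:q[0]+17]=1
        obs[n]=(np.clip((70-g)/45,0,1)*w,w)
        k=obs[n][0].sum(); print(n,k)
    o0=np.array([.5539,.0853,.0915]); 
    def cost(x):
        o=o0+x[:3]/1000; r=headR(np.radians(2.1)); s=0
        for n,c in C.items():
            m=mask_of(c,knobpts(x[3]/50)@r.T+o); s+=((m-obs[n][0])**2*obs[n][1]).sum()
        return s
    best=None
    for a0 in(-4,0,4):
        f=minimize(cost,[0,0,0,a0],method="Nelder-Mead",options=dict(initial_simplex=np.array([[0,0,0,a0],[4,0,0,a0],[0,4,0,a0],[0,0,4,a0],[0,0,0,a0+3]]),maxiter=300))
        print(f.x,f.fun,"drum",f.x[3]/50)
        if best is None or f.fun<best.fun: best=f
    o=o0+best.x[:3]/1000; a=best.x[3]/50; r=headR(np.radians(2.1)); print("head",o)
    th=np.linspace(0,2*np.pi,90)
    for n,c in C.items():
        im=cv2.resize(c["color"],None,fx=6,fy=6,interpolation=cv2.INTER_CUBIC)
        def dr(p,closed=True,col=(0,0,255)):
            q=((proj(c,np.array(p)/1000@r.T+o)+.5)*6).astype(np.int32); cv2.polylines(im,[q],closed,col,1)
        dr(np.c_[114*np.cos(th),114*np.sin(th),40+0*th])
        t=np.linspace(-np.pi/9,np.pi/9,9)+np.pi
        dr(np.r_[np.c_[114*np.cos(t),114*np.sin(t),40+0*t],np.c_[24*np.cos(t[::-1]),24*np.sin(t[::-1]),40+0*t]],col=(0,255,0))
        k=knobpts(a)*1000
        for i in range(8):
            for j in range(i): 
                if (np.abs(knobpts(0)[i]-knobpts(0)[j])>1e-6).sum()==1: dr([k[i],k[j]],col=(255,255,0))
        dr(np.c_[122+0*th,40+8*np.cos(th),68+8*np.sin(th)],col=(0,255,255)); dr([[122,40,24],[122,40,68]],col=(0,255,255))
        dr([[-10,142,40],[10,142,40]]);dr([[-10,-142,40],[10,-142,40]])
        q=(proj(c,o+r@[.02,.0,.05])[0]*6).astype(int); cv2.imwrite(f"pics/ov_{n}_{sys.argv[1]}.png",im[max(0,q[1]-300):q[1]+300,max(0,q[0]-400):q[0]+400])
E
python3 ov.py 0
```

```text
top 207.42222222222222
scene 226.86666666666665
[-4.9456  1.1553 -3.5119  5.9633] 106.27287422839507 drum 0.11926670467044645
[-3.3376 -0.3158 -2.1225  5.9271] 108.86002700617283 drum 0.11854245884049305
[-4.8246  0.5596 -2.6446  5.4602] 105.6667110339506 drum 0.1092030011245479
head [0.5491 0.0859 0.0889]
```

View pics/ov_top_0.png

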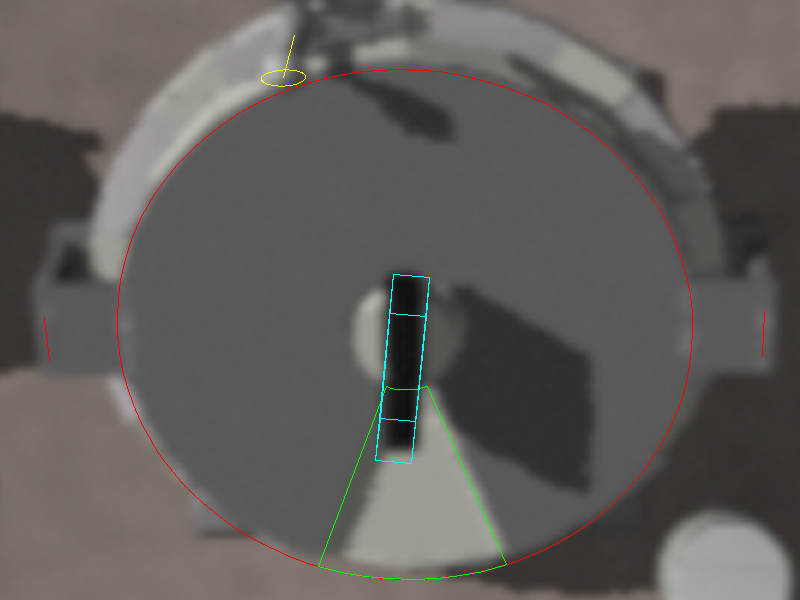

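View pics/ov_scene_0.png

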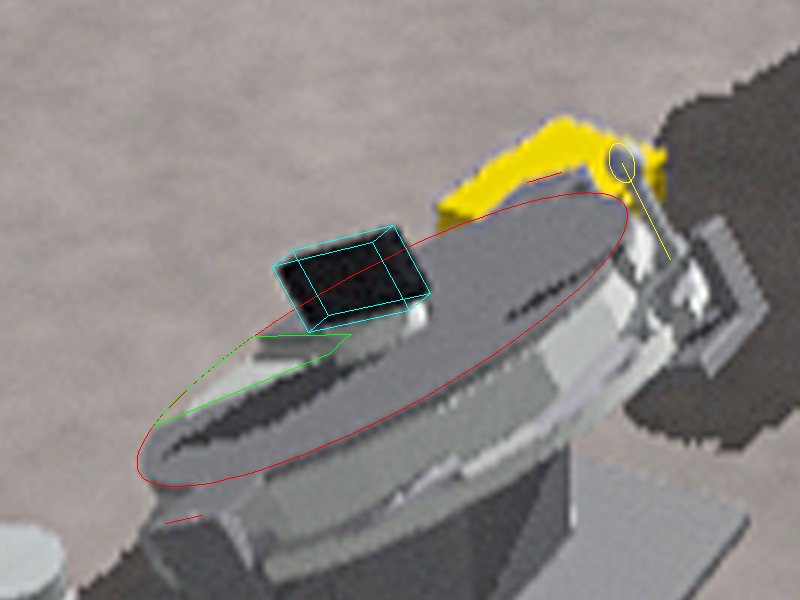

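```bash
cat > edge.py <<'E'
from ov import *
from scipy.ndimage import map_coordinates, gaussian_filter
from scipy.optimize import differential_evolution
C={n:cam(n) for n in("top","scene")}
G={}
for n,c in C.items():
    g=cv2.cvtColor(c["color"],cv2.COLOR_BGR2GRAY).astype(float)
    g=gaussian_filter(g,.8); gy,gx=np.gradient(g); G[n]=(np.clip(gx,-15,15),np.clip(gy,-15,15))
def seg(a,b,n=20): 
    t=np.linspace(0.05,.95,n)[:,None]; return np.array(a)*(1-t)+np.array(b)*t
t=np.linspace(0,2*np.pi,120)
circ=[np.c_[114*np.cos(tt),114*np.sin(tt),40+0*tt] for tt in np.array_split(t,40)]
pi=np.pi; e=pi/9
op=[seg([-30*np.cos(e),s*30*np.sin(e),40],[-112*np.cos(e),s*112*np.sin(e),40]) for s in(-1,1)]
def knobsegs(a):
    b=np.array([[-32,-7,82],[-32,7,82],[32,7,82],[32,-7,82]],float); ca,sa=np.cos(-a),np.sin(-a)
    b=b@np.array([[ca,-sa,0],[sa,ca,0],[0,0,1]]).T
    return [seg(b[i],b[(i+1)%4]) for i in range(4)]
def score(o,r,segs,n,sh=0):
    c=C[n]; s=0
    gx,gy=G[n]
    for p in segs:
        q=proj(c,p/1000@r.T+o)+sh; d=np.gradient(q,axis=0); nn=np.c_[-d[:,1],d[:,0]]; nn/=np.linalg.norm(nn,axis=1)[:,None]
        v=map_coordinates(gx,[q[:,1],q[:,0]],order=1)*nn[:,0]+map_coordinates(gy,[q[:,1],q[:,0]],order=1)*nn[:,1]
        s+=abs(v.sum())/20
    return s
def tot(x,cams_=("top","scene"),parts=False):
    o=np.array([.5539,.0853,.0915])+x[:3]/1000; r=headR(np.radians(x[4])); s=0
    for n in cams_:
        s+=score(o,r,circ,n)*.5*6+2*score(o,r,op,n)+2*score(o,r,knobsegs(x[3]),n)
    return -s
for cs in(("top","scene"),("top",),("scene",)):
    f=differential_evolution(tot,[(-8,8),(-8,8),(-6,6),(-.12,.15),(-1,5)] if len(cs)==2 else [(-8,8),(-8,8),(-.001,.001),(-.12,.15),(-1,5)],args=(cs,),seed=1,maxiter=60,popsize=12)
    print(cs,f.x,f.fun, np.array([.5539,.0853,.0915])+f.x[:3]/1000)
    if len(cs)==2: B=f.x
o=np.array([.5539,.0853,.0915])+B[:3]/1000; r=headR(np.radians(B[4]))
for n,c in C.items():
    im=cv2.resize(c["color"],None,fx=6,fy=6,interpolation=cv2.INTER_CUBIC)
    for p in circ+op+knobsegs(B[3])+[seg([122,40,24],[122,40,68])]:
        cv2.polylines(im,[((proj(c,p/1000@r.T+o)+.5)*6).astype(np.int32)],False,(0,0,255),1)
    q=(proj(c,o+r@[.02,.0,.05])[0]*6).astype(int); cv2.imwrite(f"pics/ed_{n}_{sys.argv[1]}.png",im[max(0,q[1]-300):q[1]+300,max(0,q[0]-400):q[0]+400])
E
python3 edge.py 1
```

```text
('top', 'scene') [-1.6479 -1.1811 -0.8922  0.0842  0.9962] -593.342895335084 [0.5523 0.0841 0.0906]
('top',) [-1.5327 -0.1013 -0.001  -0.0376  1.9977] -296.1701384981719 [0.5524 0.0852 0.0915]
('scene',) [ 0.8774 -4.28    0.001   0.15    4.9104] -304.0112080268643 [0.5548 0.081  0.0915]
```

View pics/ed_top_1.png

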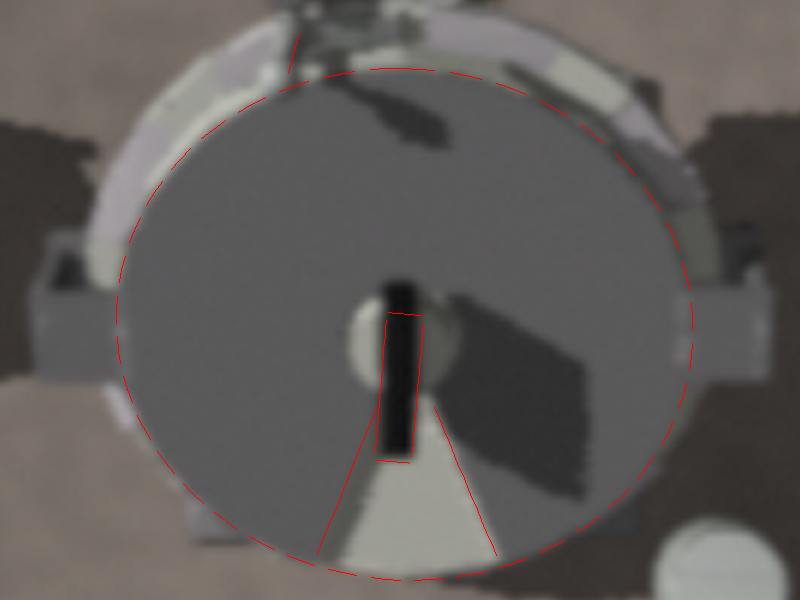

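View pics/ed_scene_1.png

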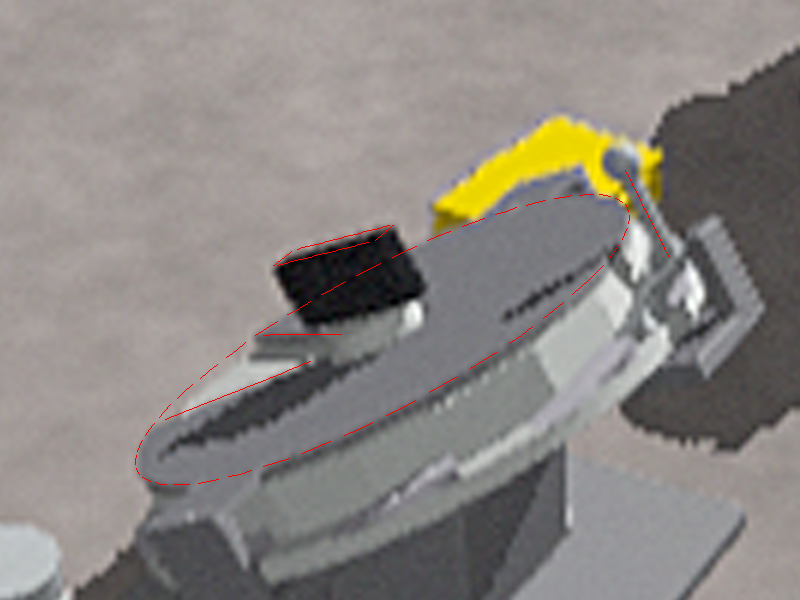

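The overlay agrees to within 2–3 mm, and the pawl and ball fall where they should. Next I'll measure the lure and work out the tool poses.

```bash
cat > lure.py <<'E'
from h import *
np.set_printoptions(precision=4,suppress=True)
for n in("top","scene"):
    c=cam(n); p,u,v=cloud(c); col=c["color"][v,u].astype(int)
    m=(np.abs(p[:,0]-.54)<.04)&(np.abs(p[:,1]+.315)<.045)
    drab=(col.max(1)<125)&(col[:,1]>=col[:,0]+8)
    for lo in(.012,.019):
        k=m&drab&(p[:,2]>lo); q=p[k]
        mean=q[:,:2].mean(0); w=np.linalg.svd(q[:,:2]-mean)[2]
        a=(q[:,:2]-mean)@w.T
        mid=mean+ (a.max(0)+a.min(0))/2@w
        print(n,lo,k.sum(),"mean",mean,"mid",mid,"dir",w[0],"yaw",np.degrees(np.arctan2(w[0,1],w[0,0])),"ext",np.ptp(a,axis=0),"zmax",q[:,2].max(),np.percentile(q[:,2],80))
    # 2D: rays to z=.015 of drab pixels
    msk=np.zeros((420,560),bool); kk=m&drab; msk[v[kk],u[kk]]=1
    vv,uu=np.nonzero(msk); g=np.array([at_z(c,a,b,.017)[:2] for a,b in zip(uu,vv)])
    mean=g.mean(0); w=np.linalg.svd(g-mean)[2]; a=(g-mean)@w.T
    print(n,"raycast",len(g),mean,mean+(a.max(0)+a.min(0))/2@w,np.degrees(np.arctan2(w[0,1],w[0,0])),np.ptp(a,axis=0))
E
python3 lure.py
cat > tgt.py <<'E'
from h import *
from ov import headR
np.set_printoptions(precision=4,suppress=True)
O=np.array([.5535,.0850,.0910]); YAW=np.radians(1.8); HR=headR(YAW)
def head(p): return O+HR@(np.array(p)/1000)
def state():
    s=manip.get_obs(); return s,np.array(s["position"]),R.from_quat(s["ee_rot"])
def go(p,Rt,show=True):
    """tool-frame turn, then shift (mm) in turned tool frame"""
    s,q,r=state(); rv=(r.inv()*Rt).as_rotvec(); d=Rt.inv().apply(np.array(p)-q)*1000
    d0=r.inv().apply(np.array(p)-q)*1000
    print("clock",s["clock"],"J",s["joint_pos"]); print("turn rv",rv,np.degrees(np.linalg.norm(rv)),"shift after turn",d,"shift before turn",d0,"F",s["ft_force"],"T",s["torque"],"grip",s["grip_width"])
def toolR(ax,ay):
    ax=np.array(ax)/np.linalg.norm(ax); ay=np.array(ay)-ax*np.dot(ax,ay); ay/=np.linalg.norm(ay); return R.from_matrix(np.stack([ax,ay,np.cross(ax,ay)],1))
def rotd(R0,a): return R0*R.from_rotvec([a,0,0])  # clockwise drum +a
KR=toolR(-HR[:,2],HR[:,1]); KR2=toolR(-HR[:,2],-HR[:,1])
E
python3 - <<'E'
from tgt import *
s,q,r=state(); print(r.as_matrix())
for k in(KR,KR2): go(head([0,0,150]),k)
print(head([0,0,66]),head([-82,0,40]),head([122,40,68]))
E
```

```text
top 0.012 74 mean [ 0.5421 -0.3161] mid [ 0.543  -0.3185] dir [ 0.4355 -0.9002] yaw -64.1802827272341 ext [0.0461 0.0126] zmax 0.03013790927581539 0.025295581512861088
top 0.019 70 mean [ 0.5425 -0.3162] mid [ 0.5434 -0.3183] dir [ 0.4243 -0.9055] yaw -64.89226269454538 ext [0.0461 0.0119] zmax 0.03013790927581539 0.025381651650317184
top raycast 75 [ 0.5425 -0.3187] [ 0.5436 -0.3205] -64.43954247919744 [0.0486 0.0123]
scene 0.012 67 mean [ 0.548 -0.326] mid [ 0.5445 -0.3214] dir [-0.3989  0.917 ] yaw 113.5108633226281 ext [0.0466 0.0131] zmax 0.02525428127690299 0.022009560517583782
scene 0.019 38 mean [ 0.5462 -0.328 ] mid [ 0.5464 -0.3246] dir [ 0.5019 -0.8649] yaw -59.87205460912612 ext [0.0391 0.0138] zmax 0.02525428127690299 0.022559354871565664
scene raycast 71 [ 0.5468 -0.3253] [ 0.5447 -0.3229] 120.22530743723756 [0.047 0.017]
[[ 0.0001  0.2819 -0.9594]
 [-0.0001 -0.9594 -0.2819]
 [-1.      0.0001 -0.    ]]
clock 1.9 J [ 1.2624  0.3322 -0.0647  1.4601  0.0216  1.3499 -0.0885]
turn rv [-2.7957 -0.0957  0.749 ] 165.9230318454185 shift after turn [150.6591 672.4769 286.6722] shift before turn [ -12.8943 -569.4037 -482.408 ] F [0.358  0.1228 0.2919] T [ 0.0049  0.0367 -0.0694] grip 0.9943494842220003
clock 1.9 J [ 1.2624  0.3322 -0.0647  1.4601  0.0216  1.3499 -0.0885]
turn rv [0.2486 0.5207 0.0665] 33.27748234918488 shift after turn [ 150.6591 -672.4769 -286.6722] shift before turn [ -12.8943 -569.4037 -482.408 ] F [0.358  0.1228 0.2919] T [ 0.0049  0.0367 -0.0694] grip 0.9943494842220003
[0.5205 0.084  0.1482] [0.4625 0.0821 0.0846] [0.6239 0.1272 0.2109]
```

```bash
python3 -m handwheel '-12 -16 -35 0 0 0 85;-12 -16 -35 0 0 0 85;-12 -16 -35 0 0 0 85;-12 -16 -35 0 0 0 85;-12 -16 -35 0 0 0 85;-12 -16 -35 0 0 0 85;0 -30 -17 0 0 0 85;0 -30 -17 0 0 0 85' && python3 -m handwheel '0 -30 -17 0 0 0 85;0 -30 -17 0 0 0 85;0 -30 -17 0 0 0 85;0 -30 -17 0 0 0 85;0 -30 -17 0 0 0 85;0 -30 -17 0 0 0 85;0 -30 -17 0 0 0 85' && python3 -m handwheel '0 -30 -17 0 0 0 85;0 -30 -17 0 0 0 85;0 -30 -17 0 0 0 85;0 -30 -17 0 0 0 85;0 -30 -17 0 0 0 85;0 -30 -17 0 0 0 85;0 -30 -17 0 0 0 85'
python3 - <<'E'
from tgt import *
go(head([0,0,150]),KR)
E
```

```text
clock: 2.7
position: [0.3673, -0.3798, 0.2803]
ee_rot: [0.7, 0.101, -0.7, 0.101]
ft_force: [0.4, -0.2, -0.3]
grip_width: 0.994
clock: 3.4
position: [0.4214, -0.1448, 0.2802]
ee_rot: [0.7, 0.1, -0.7, 0.101]
ft_force: [0.8, -0.0, -0.1]
grip_width: 0.996
clock: 4.1
position: [0.4764, 0.0902, 0.2803]
ee_rot: [0.7, 0.1, -0.7, 0.101]
ft_force: [-0.1, -0.3, 0.4]
grip_width: 0.997
clock 4.1 J [ 0.4879  0.0344 -0.7765  1.6675  0.0249  1.4489 -1.5766]
turn rv [-2.7961 -0.095   0.748 ] 165.92940212265276 shift after turn [ 52.3651  -7.6362 -28.0768] shift before turn [59.3927  7.8237  0.155 ] F [-0.083  -0.3052  0.3857] T [-0.0285 -0.007   0.0293] grip 0.997096752987693
```

```bash
python3 -m handwheel '0 0 0 -0.14 0 0 85;0 0 0 -0.14 0 0 85;0 0 0 -0.14 0 0 85;0 0 0 -0.14 0 0 85;0 0 0 -0.14 0 0 85;0 0 0 -0.14 0 0 85;0 0 0 -0.14 0 0 85' && python3 -m handwheel '0 0 0 -0.14 0 0 85;0 0 0 -0.14 0 0 85;0 0 0 -0.14 0 0 85;0 0 0 -0.14 0 0 85;0 0 0 -0.14 0 0 85;0 0 0 -0.14 0 0 85;0 0 0 -0.14 0 0 85' && python3 -m handwheel '0 0 0 -0.14 0 0 85;0 0 0 -0.14 0 0 85;0 0 0 -0.14 0 0 85;0 0 0 -0.14 0 0 85;0 0 0 -0.14 0 0 85;0 0 0 -0.14 0 0 85;0 0 0 -0.087 0 0 85'
python3 - <<'E'
from tgt import *
go(head([0,0,150]),KR)
E
```

```text
clock: 4.8
position: [0.4763, 0.0888, 0.2801]
ee_rot: [0.569, 0.42, -0.569, 0.42]
ft_force: [0.5, -0.2, -0.1]
grip_width: 0.998
clock: 5.5
position: [0.4763, 0.0889, 0.2801]
ee_rot: [0.304, 0.638, -0.304, 0.638]
ft_force: [0.1, 0.4, -0.1]
grip_width: 0.997
clock: 6.2
position: [0.4763, 0.0889, 0.2801]
ee_rot: [-0.013, 0.707, 0.013, 0.707]
ft_force: [-0.6, -1.3, 0.9]
grip_width: 0.994
clock 6.2 J [ 0.5526  0.0389 -0.8404  1.6661  0.0295  1.4494  1.3165]
turn rv [ 0.0053 -0.5233 -0.0012] 29.98359115874911 shift after turn [ 52.3177  -6.3059 -27.8134] shift before turn [59.2173 -6.3023  2.0196] F [-0.6474 -1.3326  0.9106] T [ 0.0094 -0.0044  0.0087] grip 0.9938015073366641
```

Now tilt by -0.523 about tool y, and then shift to the point above the knob.

```bash
python3 -m handwheel '0 0 0 0 -0.131 0 85;0 0 0 0 -0.131 0 85;0 0 0 0 -0.131 0 85;0 0 0 0 -0.13 0 85;10 -3 -14 0 0 0 85;10 -3 -14 0 0 0 85;0 0 0 0 0 0 85'
python3 - <<'E'
from tgt import *
go(head([0,0,47]),KR)
c=cam("top"); cv2.imwrite("pics/t1.png",cv2.resize(c["color"][120:330,140:400],None,fx=3,fy=2.8))
c=cam("scene"); cv2.imwrite("pics/s1.png",cv2.resize(c["color"][60:280,130:380],None,fx=3,fy=2.7))
E
```

```text
clock: 6.9
position: [0.4607, 0.0821, 0.2466]
ee_rot: [-0.008, 0.501, 0.014, 0.865]
ft_force: [0.3, 0.4, -0.3]
grip_width: 0.995
clock 6.9 J [ 0.4178 -0.4956 -0.5988  2.1924 -0.2522  0.857   1.5232]
turn rv [ 0.0003 -0.0035  0.0003] 0.20479241277436622 shift after turn [134.1779  -0.0475   2.6406] shift before turn [134.1676  -0.0084   3.1169] F [ 0.293   0.442  -0.3452] T [0.0013 0.5448 0.0223] grip 0.9947681362457207
```

View pics/t1.png

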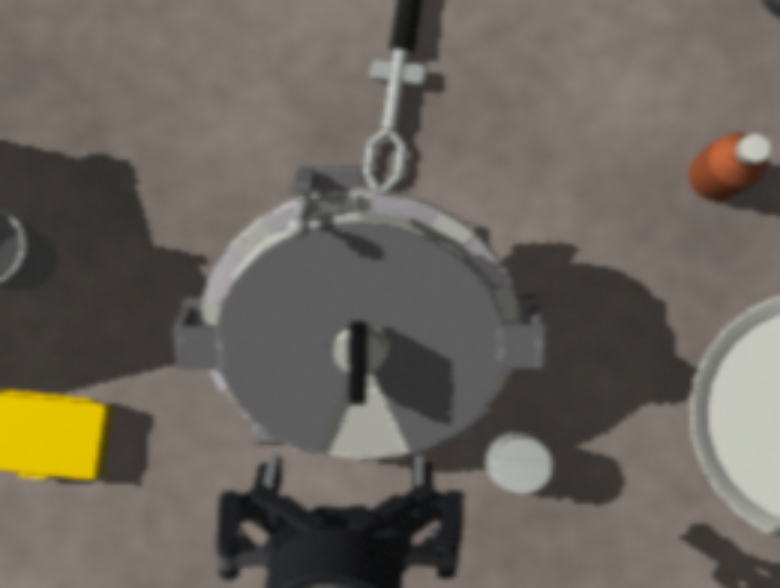

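View pics/s1.png

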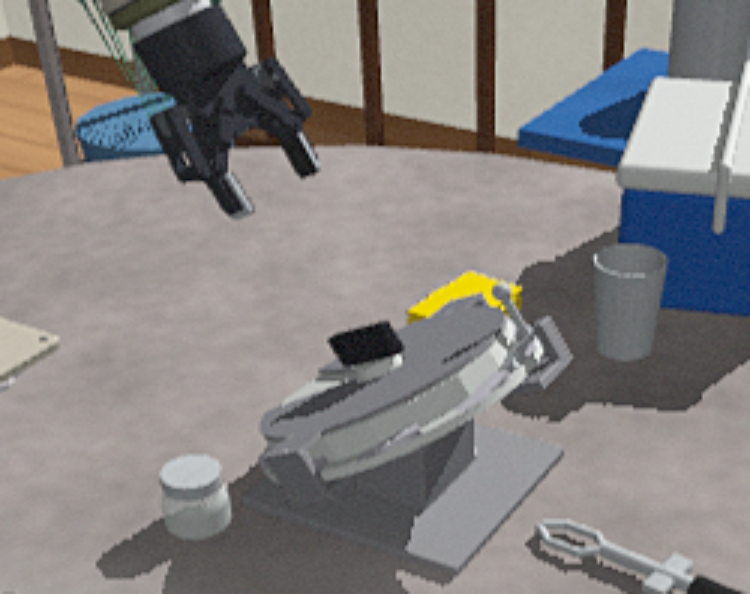

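The gripper is centred in front of the knob: fingers at (268,470) and (420,470), knob at (358,360). Descend.

```bash
python3 -m handwheel '25 0 0.6 0 0 0 85;25 0 0.6 0 0 0 85;25 0 0.6 0 0 0 85;25 0 0.6 0 0 0 85;0 0 0 0 0 0 85' 
python3 - <<'E'
from tgt import *
go(head([0,0,47]),KR)
E
```

```text
clock: 7.5
position: [0.5146, 0.0841, 0.1619]
ee_rot: [-0.007, 0.501, 0.014, 0.865]
ft_force: [-0.5, 0.1, -0.0]
grip_width: 0.994
clock 7.5 J [ 0.5366 -0.2537 -0.7833  2.2188 -0.1034  0.5967  1.3948]
turn rv [-0.0015 -0.0031 -0.0011] 0.2076469825922915 shift after turn [33.8904 -0.2754 -1.7527] shift before turn [33.8954 -0.3145 -1.6459] F [-0.5027  0.0755 -0.0002] T [-0.0351  0.5514 -0.0014] grip 0.994215042511963
```

```bash
python3 -m handwheel '16 0 -0.8 0 0 0 85;15 0 -0.8 0 0 0 85;0 0 0 0 0 0 40;0 0 0 0 0 0 40;0 0 0 0 0 0 40;0 0 0 0 0 0 40;0 0 0 0 0 0 24;0 0 0 0 0 0 24' 25
python3 - <<'E'
from tgt import *
go(head([0,0,47]),KR)
c=cam("top"); cv2.imwrite("pics/t2.png",cv2.resize(c["color"][165:325,180:340],None,fx=4,fy=3.7))
c=cam("scene"); cv2.imwrite("pics/s2.png",cv2.resize(c["color"][100:280,150:350],None,fx=4,fy=3.3))
E
```

```text
clock: 8.3
position: [0.5283, 0.0845, 0.136]
ee_rot: [-0.008, 0.5, 0.013, 0.866]
ft_force: [-0.1, -0.7, -0.4]
grip_width: 0.283
clock 8.3 J [ 0.5892 -0.1694 -0.8587  2.2227  0.0066  0.5221  1.3018]
turn rv [ 0.0001 -0.0001  0.0004] 0.022834313222124616 shift after turn [ 4.5099 -0.3329 -0.6875] shift before turn [ 4.5101 -0.3312 -0.6871] F [-0.0783 -0.6943 -0.3923] T [-0.019   0.5129 -0.0421] grip 0.28264549208890744
```

View pics/s2.png

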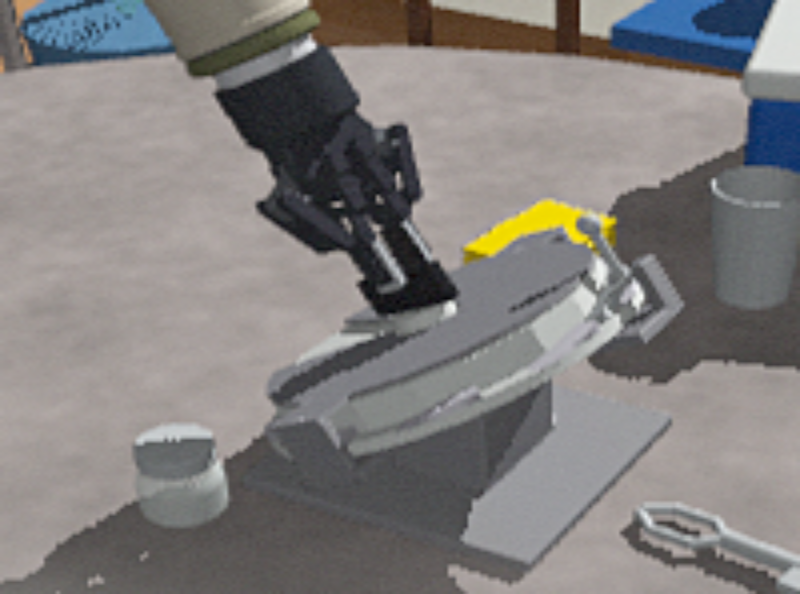

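View pics/t2.png

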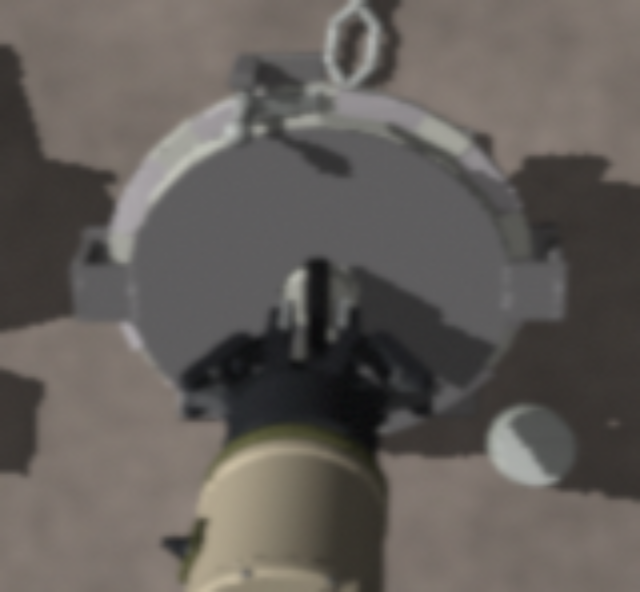

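The fingers straddle the bar (top view: knob at (318,285), between fingers at (300,320) and (335,320)). Close.

```bash
python3 -m handwheel '2 0 0 0 0 0 12;0 0 0 0 0 0 12;0 0 0 0 0 0 12;0 0 0 0 0 0 12' 30
python3 - <<'E'
from tgt import *
go(head([0,0,47]),KR)
E
```

```text
clock: 8.8
position: [0.5294, 0.0842, 0.1342]
ee_rot: [-0.008, 0.5, 0.013, 0.866]
ft_force: [-9.8, -2.2, 11.2]
grip_width: 0.154
clock 8.8 J [ 0.5938 -0.1625 -0.8643  2.222   0.0173  0.5182  1.293 ]
turn rv [-0.0002 -0.0005  0.0009] 0.060336643875358226 shift after turn [ 2.481   0.0152 -0.7622] shift before turn [ 2.4813  0.0173 -0.761 ] F [-9.8022 -2.2355 11.155 ] T [-0.338   1.0671 -0.1769] grip 0.15352178608288708
```

```bash
python3 -m handwheel '-1 0 0 0.1 0 0 12;0 0 0 0.12 0 0 12;0 0 0 0.12 0 0 12;0 0 0 0.12 0 0 12;0 0 0 0.12 0 0 12;0 0 0 0.12 0 0 12;0 0 0 0 0 0 12'
python3 - <<'E'
from tgt import *
s,q,r=state(); d=(KR.inv()*r).as_rotvec(); print("drum by tool",d)
go(head([0,0,47]),rotd(KR,.70))
E
```

```text
clock: 9.5
position: [0.5283, 0.081, 0.1338]
ee_rot: [0.291, 0.474, -0.162, 0.815]
ft_force: [2.3, -11.7, -2.8]
grip_width: 0.149
drum by tool [ 0.7075  0.0009 -0.0046]
clock 9.5 J [ 0.7414 -0.1868 -0.9848  2.2202 -0.0622  0.5176  0.664 ]
turn rv [-0.0075  0.0007  0.0045] 0.502786274435305 shift after turn [ 2.7414  2.7888 -1.6831] shift before turn [ 2.7275  2.7885 -1.706 ] F [  2.3215 -11.6854  -2.8123] T [-2.1869  0.3933 -1.2825] grip 0.14949745480430268
```

```bash
python3 -m handwheel '0 -1.5 -1.7 0 0 0 12;0 -1.4 -1.7 0 0 0 12;0 0 0 0 0 0 12;0 0 0 0 0 0 12'
python3 - <<'E'
from tgt import *
s,q,r=state(); d=(KR.inv()*r).as_rotvec(); print("drum by tool",d, "F tool",r.inv().apply(s["ft_force"]),"T tool",r.inv().apply(s["torque"]), "TCP in head",HR.T@(q-O)*1000)
c=cam("top"); cv2.imwrite("pics/t3.png",cv2.resize(c["color"][165:325,180:340],None,fx=4,fy=3.7))
E
```

```text
clock: 9.9
position: [0.5273, 0.0817, 0.134]
ee_rot: [0.291, 0.472, -0.16, 0.817]
ft_force: [21.0, -10.9, -10.4]
grip_width: 0.155
drum by tool [ 0.7033 -0.005  -0.0007] F tool [19.4295 -0.6469 16.9983] T tool [ 0.019  -3.1832 -0.4975] TCP in head [-1.3135 -2.4831 50.3546]
```

View pics/t3.png

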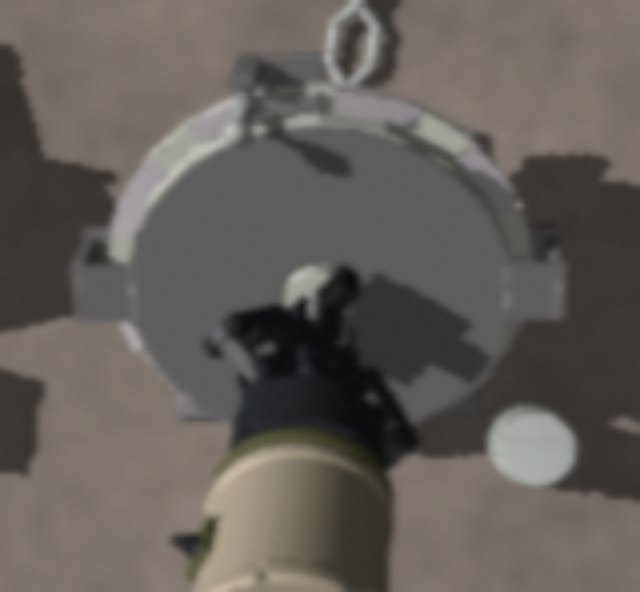

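Pose at the first click: tool angle is 0.703 and the lateral force is gone. I'll take out the strain along the bar, pause, then turn on about the true axis, which lies about 4 mm from the TCP along the bar.

```bash
python3 -m handwheel '0.5 0 3 0 0 0 12;0 0 0 0 0 0 12;0 0 0 0 0 0 12'
python3 - <<'E'
from tgt import *
s,q,r=state(); d=(KR.inv()*r).as_rotvec(); print("drum by tool",d, "F tool",r.inv().apply(s["ft_force"]),"T tool",r.inv().apply(s["torque"]), "TCP in head",HR.T@(q-O)*1000)
E
```

```text
clock: 10.25
position: [0.5275, 0.0817, 0.1338]
ee_rot: [0.289, 0.474, -0.16, 0.816]
ft_force: [-14.9, -4.8, 17.0]
grip_width: 0.153
drum by tool [ 0.7007 -0.     -0.0018] F tool [-22.2617  -6.2559  -0.6476] T tool [ 0.0387  0.5858 -1.5477] TCP in head [-1.2475 -2.5259 50.1088]
```

```bash
python3 -m handwheel '-0.25 -0.5 0 0.12 0 0 12;0 -0.5 0 0.12 0 0 12;0 -0.5 0 0.12 0 0 12;0 -0.5 0 0.12 0 0 12;0 -0.5 0 0.12 0 0 12;0 -0.4 0 0.1 0 0 12;0 0 0 0 0 0 12'
python3 - <<'E'
from tgt import *
s,q,r=state(); d=(KR.inv()*r).as_rotvec(); print("drum by tool",d, "F tool",r.inv().apply(s["ft_force"]),"T tool",r.inv().apply(s["torque"]), "TCP in head",HR.T@(q-O)*1000, s["joint_pos"])
E
```

```text
clock: 10.95
position: [0.5254, 0.0802, 0.1326]
ee_rot: [0.553, 0.39, -0.313, 0.666]
ft_force: [-6.4, -2.0, 9.4]
grip_width: 0.151
drum by tool [ 1.4044 -0.0008 -0.0011] F tool [-11.3283  -1.2092   1.6161] T tool [ 0.0895 -0.1027 -0.8914] TCP in head [-3.6271 -3.9069 50.1764] [ 0.8987 -0.2393 -1.1054  2.2267 -0.21    0.5148  0.1022]
```

Tool angle 1.404 with forces near zero, so the true axis lies 4.3 mm down the slope from my first fit. Pause, release, retreat and look.

```bash
sed -i 's/^O=.*$/O0=np.array([.5535,.0850,.0910])/; s/^def head/O=O0-HR[:,0]*.0043\ndef head/' tgt.py; sed -i 's/YAW=/\n/;' tgt.py; head -12 tgt.py
python3 -m handwheel '0 0 0 0 0 0 12;0 0 0 0 0 0 12;0 0 0 0 0 0 40;0 0 0 0 0 0 40;0 0 0 0 0 0 40;-20 0 0 0 0 0 40;-30 0 0 0 0 0 40;-30 0 0 0 0 0 40'
```

```text
from h import *
from ov import headR
np.set_printoptions(precision=4,suppress=True)
O0=np.array([.5535,.0850,.0910])
O=O0-HR[:,0]*.0043
def head(p): return O+HR@(np.array(p)/1000)
def state():
    s=manip.get_obs(); return s,np.array(s["position"]),R.from_quat(s["ee_rot"])
def go(p,Rt,show=True):
    """tool-frame turn, then shift (mm) in turned tool frame"""
    s,q,r=state(); rv=(r.inv()*Rt).as_rotvec(); d=Rt.inv().apply(np.array(p)-q)*1000
    d0=r.inv().apply(np.array(p)-q)*1000
clock: 11.75
position: [0.4843, 0.08, 0.2022]
ee_rot: [0.552, 0.392, -0.312, 0.667]
ft_force: [0.9, -1.2, 0.2]
grip_width: 0.466
```

```bash
python3 - <<'E'
t=open("tgt.py").read()
t=t.replace("O0=np.array([.5535,.0850,.0910])\nO=O0","O0=np.array([.5535,.0850,.0910]); YAW=np.radians(1.8); HR=headR(YAW)\nO=O0")
import re
t=re.sub(r"\n\s*np\.radians\(1\.8\); HR=headR\(YAW\)\n","\n",t)
t+='\nLV=np.array([-.43,.90,0])\nLR=toolR([0,0,-1],[.90,.43,0])\n'
open("tgt.py","w").write(t)
E
python3 - <<'E'
from tgt import *
go([.543,-.319,.12],LR)
c=cam("top"); cv2.imwrite("pics/t4.png",cv2.resize(c["color"][165:325,180:340],None,fx=4,fy=3.7))
c=cam("scene"); cv2.imwrite("pics/s4.png",cv2.resize(c["color"][100:280,150:350],None,fx=4,fy=3.3))
E
```

```text
clock 11.75 J [ 0.6894 -0.4585 -0.825   2.2198 -0.394   0.742   0.2561]
turn rv [-0.2378  0.1498 -0.5019] 32.96148462401697 shift after turn [  82.2277 -119.0625  385.306 ] shift before turn [ 93.7506 -69.0751 394.7625] F [ 0.8824 -1.1998  0.1635] T [-0.0392  0.4641 -0.0043] grip 0.4660998761327572
```

View pics/t4.png

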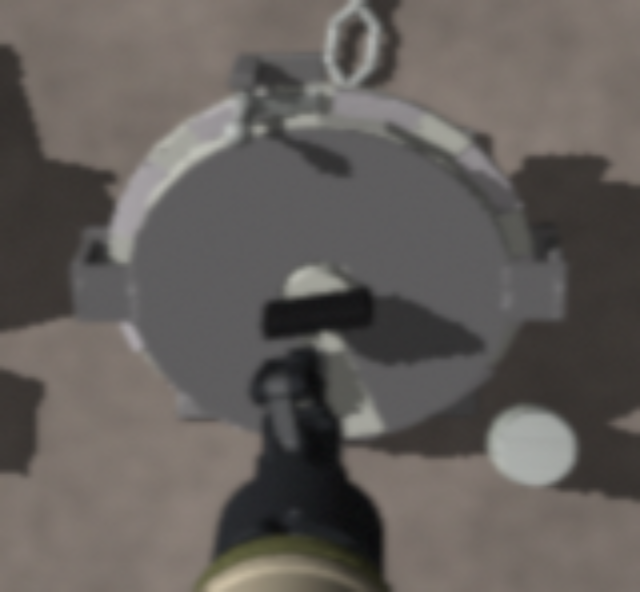

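View pics/s4.png

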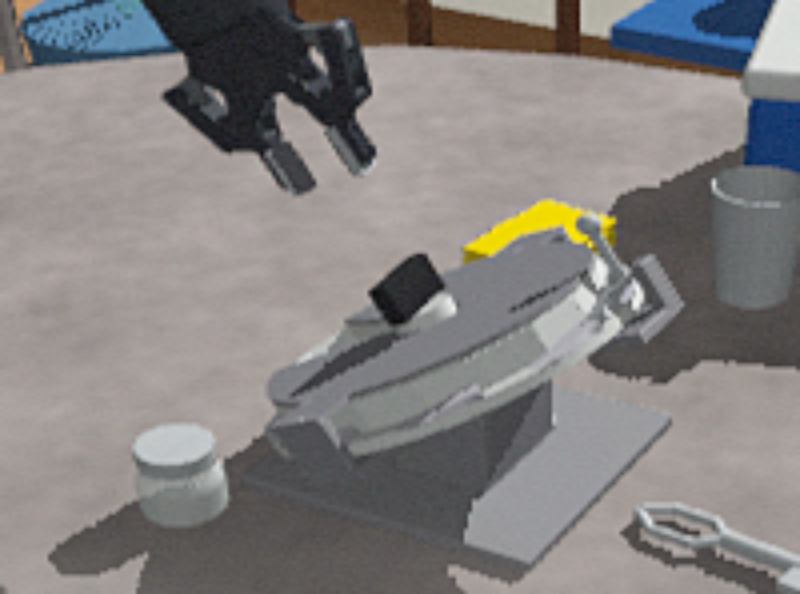

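```bash
python3 -m handwheel '-30 0 0 0 0 0 45;-20 0 0 -0.048 0.03 -0.1 45;0 0 0 -0.048 0.03 -0.1 45;0 0 0 -0.048 0.03 -0.1 45;0 0 0 -0.048 0.03 -0.1 45;0 0 0 -0.048 0.03 -0.1 45;0 0 0 0 0 0 45'
python3 - <<'E'
from tgt import *
go([.543,-.319,.12],LR)
E
```

```text
clock: 12.55
position: [0.4615, 0.0785, 0.2424]
ee_rot: [0.377, 0.601, -0.376, 0.596]
ft_force: [-1.0, 0.3, 0.6]
grip_width: 0.524
clock 12.55 J [ 0.6405  0.0168 -0.8947  1.7608  0.0077  1.3744  0.192 ]
turn rv [ 0.0019 -0.0063  0.003 ] 0.41292971326365385 shift after turn [122.4112 -97.8069 393.8209] shift before turn [120.237  -98.2115 394.3897] F [-0.9833  0.3123  0.5699] T [-0.0088  0.0245  0.0124] grip 0.5243646367564915
```

Vertical now. Shift -98 in y and 394 in z at this height, then go down.

```bash
python3 -m handwheel '0 -10 40 0 -0.006 0 45;0 -10 40 0 0 0 45;0 -10 40 0 0 0 45;0 -10 40 0 0 0 45;0 -10 40 0 0 0 45;0 -10 40 0 0 0 45;0 -10 40 0 0 0 45;0 -10 40 0 0 0 45' && python3 -m handwheel '0 -9 37 0 0 0 45;0 -9 37 0 0 0 45;30 0 0 0 0 0 45;30 0 0 0 0 0 45;30 0 0 0 0 0 45;0 0 0 0 0 0 45'
python3 - <<'E'
from tgt import *
go([.543,-.319,.12],LR)
for n,(a,b,e,f) in dict(top=(200,330,350,480),scene=(240,400,50,250)).items():
    c=cam(n); cv2.imwrite(f"pics/{n}5.png",cv2.resize(c["color"][a:b,e:f],None,fx=600/(b-a)*1.0 if n=="top" else 4,fy=600/(b-a) if n=="top" else 3.75))
E
```

```text
clock: 13.35
position: [0.5265, -0.2456, 0.2473]
ee_rot: [0.376, 0.595, -0.378, 0.602]
ft_force: [1.0, -1.4, 0.8]
grip_width: 0.526
clock: 13.95
position: [0.5404, -0.3182, 0.1538]
ee_rot: [0.376, 0.598, -0.378, 0.599]
ft_force: [-1.1, -0.5, -0.5]
grip_width: 0.527
clock 13.95 J [ 0.9012  0.4293 -0.5813  1.5044  0.2442  1.2782  0.7386]
turn rv [0.0015 0.0035 0.0009] 0.22633284696327394 shift after turn [33.7923  2.0501  1.8308] shift before turn [33.7968  2.077   1.7144] F [-1.0831 -0.5    -0.4958] T [-0.0241  0.0293  0.0002] grip 0.5269060152901394
```

View pics/top5.png

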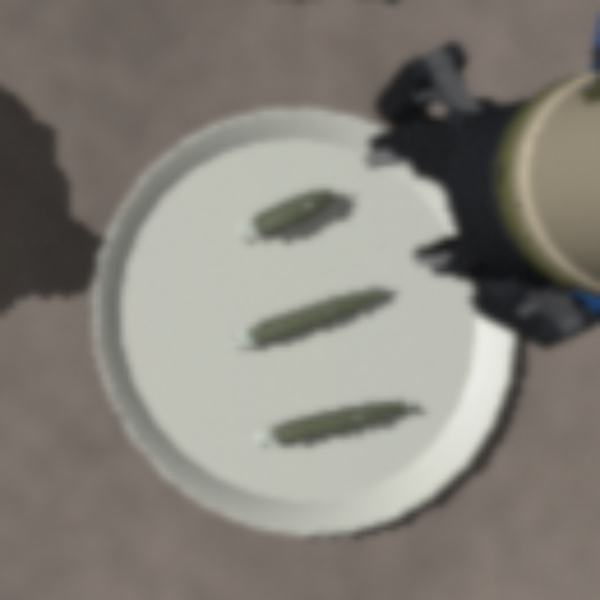

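View pics/scene5.png

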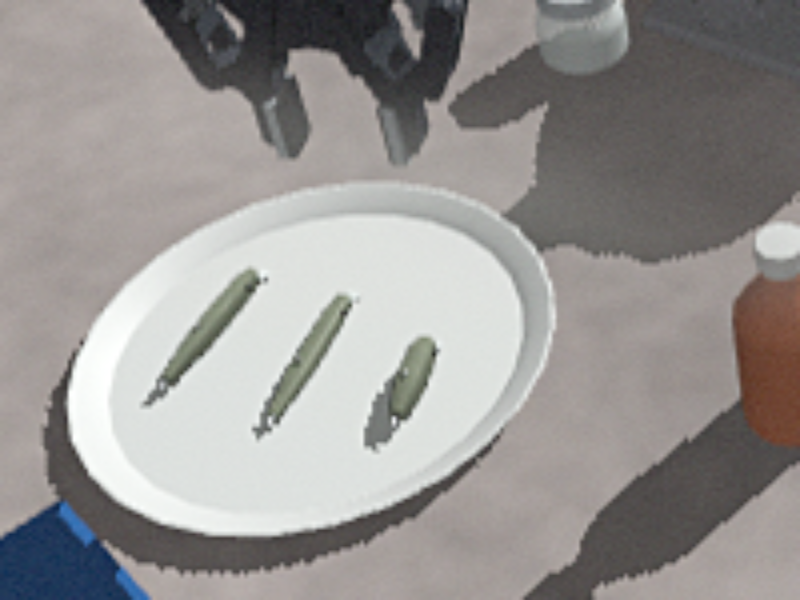

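The top view shows the green body from (255,230) to (335,198), with its shadow to the right. In the scene view it runs from (432,342) to (397,410). My colour mask may have included the shadow, so I'll triangulate from these positions.

```bash
python3 - <<'E'
from tgt import *
C={n:cam(n) for n in("top","scene")}
def px_top(x,y): return 350+x/4.615-.5,200+y/4.615-.5
def px_sc(x,y): return 50+x/4-.5,240+y/3.75-.5
for nm,(a,b) in dict(nose=((257,228),(399,410)),tail=((333,198),(431,343)),mid=((294,213),(415,376))).items():
    o1,r1=ray(C["top"],*px_top(*a)); o2,r2=ray(C["scene"],*px_sc(*b))
    A=np.stack([r1,-r2],1); t=np.linalg.lstsq(A,o2-o1,rcond=None)[0]; p1=o1+t[0]*r1;p2=o2+t[1]*r2
    print(nm,p1,p2, "z=.02",at_z(C["top"],*px_top(*a),.02),at_z(C["scene"],*px_sc(*b),.02))
# refined green mask excluding shadow
for n,c in C.items():
    hsv=cv2.cvtColor(c["color"],cv2.COLOR_BGR2HSV)
    p,u,v=cloud(c); m=(np.abs(p[:,0]-.54)<.045)&(np.abs(p[:,1]+.315)<.05); mm=np.zeros((420,560),bool); mm[v[m],u[m]]=1
    g=mm&(hsv[...,1]>55)&(hsv[...,0]>25)&(hsv[...,0]<60)
    vv,uu=np.nonzero(g); q=np.array([at_z(c,a,b,.018)[:2] for a,b in zip(uu,vv)]); me=q.mean(0); w=np.linalg.svd(q-me)[2]; a=(q-me)@w.T
    print(n,len(q),me,me+(a.max(0)+a.min(0))/2@w,np.degrees(np.arctan2(w[0,1],w[0,0])),np.ptp(a,axis=0))
# plate centre, from white rim mask bbox
E
```

```text
nose [ 0.5344 -0.3116 -0.0248] [ 0.5249 -0.3203 -0.0222] z=.02 [ 0.5331 -0.2969  0.02  ] [ 0.5549 -0.3409  0.02  ]
tail [ 0.5498 -0.3276  0.0559] [ 0.5616 -0.3175  0.0528] z=.02 [ 0.5515 -0.341   0.02  ] [ 0.5375 -0.2998  0.02  ]
mid [ 0.5424 -0.3195  0.0166] [ 0.5435 -0.3186  0.0163] z=.02 [ 0.5423 -0.3183  0.02  ] [ 0.5461 -0.3205  0.02  ]
top 904 [ 0.6178 -0.5565] [ 0.5984 -0.5358] -60.053072719877576 [0.2141 0.1016]
scene 589 [-0.2454  0.175 ] [-0.1743  0.1257] -25.286448171727255 [1.7231 0.3113]
```

```bash
sed -i 's/^LR=.*/LR=toolR([0,0,-1],[.921,.39,0])/' tgt.py; python3 - <<'E'
from tgt import *
go([.543,-.319,.010],LR)
E
```

```text
clock 14.15 J [ 0.9008  0.4257 -0.5829  1.4959  0.2445  1.2815  0.7389]
turn rv [ 0.0468  0.0107 -0.004 ] 2.759998026393306 shift after turn [149.9584  -0.388   -0.7967] shift before turn [149.9385  -0.9069  -2.4362] F [ 0.845  -0.0264  1.2318] T [ 0.0763 -0.0049  0.0212] grip 0.5271373540783302
```

```bash
python3 -m handwheel '25 0 -0.5 0.047 0.01 -0.004 45;25 0 0 0 0 0 45;25 0 0 0 0 0 45;25 0 0 0 0 0 45;25 0 0 0 0 0 45;0 0 0 0 0 0 45;0 0 0 0 0 0 45'
python3 - <<'E'
from tgt import *
go([.543,-.319,.010],LR)
for n,(a,b,e,f) in dict(top=(200,330,350,480),scene=(240,400,50,250)).items():
    c=cam(n); cv2.imwrite(f"pics/{n}6.png",cv2.resize(c["color"][a:b,e:f],None,fx=600/(b-a)*1.0 if n=="top" else 4,fy=600/(b-a) if n=="top" else 3.75))
E
```

```text
clock: 14.85
position: [0.5432, -0.3193, 0.0343]
ee_rot: [0.39, 0.59, -0.391, 0.589]
ft_force: [-0.3, -0.4, 0.2]
grip_width: 0.53
clock 14.85 J [ 0.8703  0.5505 -0.5405  1.6038  0.3112  1.0754  0.6458]
turn rv [-0.0003 -0.0007  0.001 ] 0.072722737706947 shift after turn [24.3181 -0.0843 -0.3353] shift before turn [24.3184 -0.0607 -0.3173] F [-0.3265 -0.4297  0.2015] T [-0.04    0.024   0.0443] grip 0.5304463733576475
```

View pics/scene6.png

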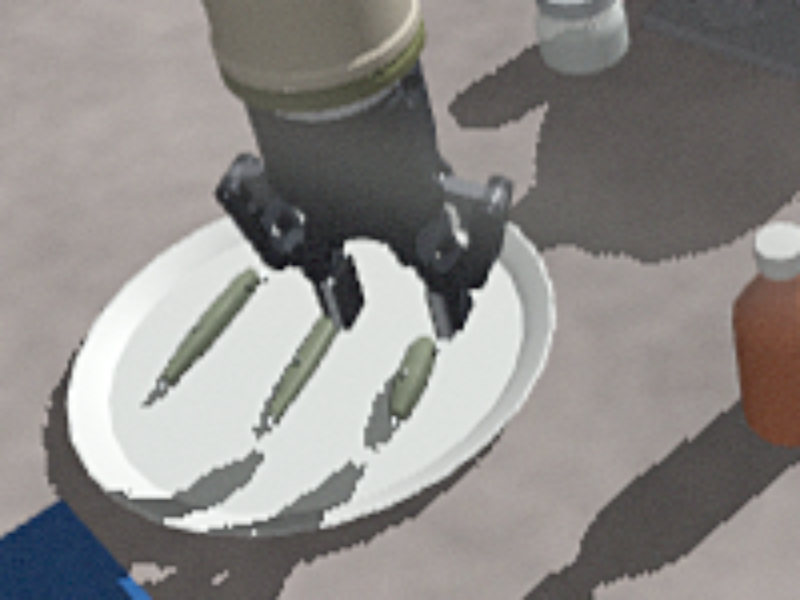

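View pics/top6.png

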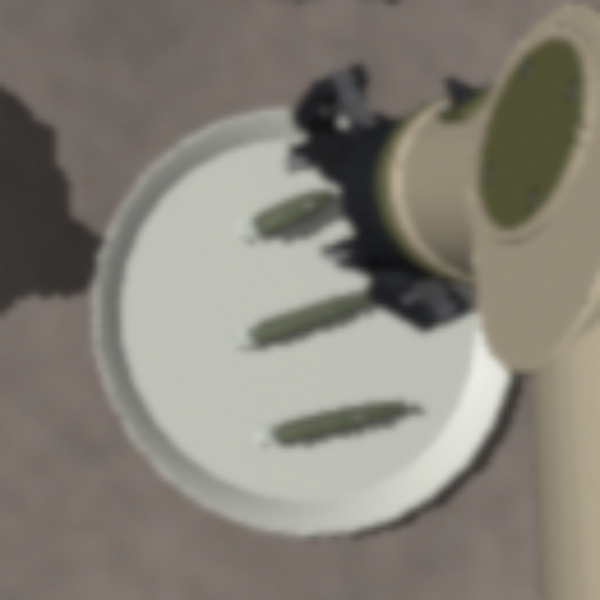

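The fingers straddle the short lure (top: (295,155) and (330,250)), clear of its neighbour. Go down and close.

```bash
python3 -m handwheel '12 0 0 0 0 0 45;12 0 0 0 0 0 45;0 0 0 0 0 0 25;0 0 0 0 0 0 10;0 0 0 0 0 0 10;0 0 0 0 0 0 10;0 0 0 0 0 0 10' 25
python3 - <<'E'
from tgt import *
go([.543,-.319,.010],LR)
E
```

```text
clock: 15.65
position: [0.5424, -0.3191, 0.0089]
ee_rot: [0.39, 0.59, -0.391, 0.589]
ft_force: [0.7, -0.0, -0.3]
grip_width: 0.117
clock 15.65 J [ 0.863   0.58   -0.5303  1.6202  0.3287  1.0341  0.6339]
turn rv [-0.0003 -0.0016  0.0019] 0.14473682338360763 shift after turn [-1.0902  0.5348  0.1712] shift before turn [-1.0915  0.5328  0.1693] F [ 0.672  -0.0399 -0.3339] T [-0.0244  0.0274  0.0054] grip 0.11650817930427454
```

```bash
python3 -m handwheel '0 0 0 0 0 0 6;0 0 0 0 0 0 6;0 0 0 0 0 0 6' 25
python3 - <<'E'
from tgt import *
go([.543,-.319,.010],LR)
for n,(a,b,e,f) in dict(top=(200,330,350,480),scene=(240,400,50,250)).items():
    c=cam(n); cv2.imwrite(f"pics/{n}7.png",cv2.resize(c["color"][a:b,e:f],None,fx=600/(b-a)*1.0 if n=="top" else 4,fy=600/(b-a) if n=="top" else 3.75))
E
```

```text
clock: 15.95
position: [0.5423, -0.319, 0.0086]
ee_rot: [0.39, 0.59, -0.391, 0.588]
ft_force: [0.1, 0.5, 0.8]
grip_width: 0.071
clock 15.95 J [ 0.8629  0.5803 -0.5302  1.6204  0.3287  1.034   0.6339]
turn rv [-0.0003 -0.002   0.0022] 0.17150399976506667 shift after turn [-1.3691  0.6723  0.3266] shift before turn [-1.3713  0.6694  0.3237] F [0.1453 0.515  0.8414] T [-0.0458  0.0025 -0.0275] grip 0.07138471887585944
```

View pics/scene7.png

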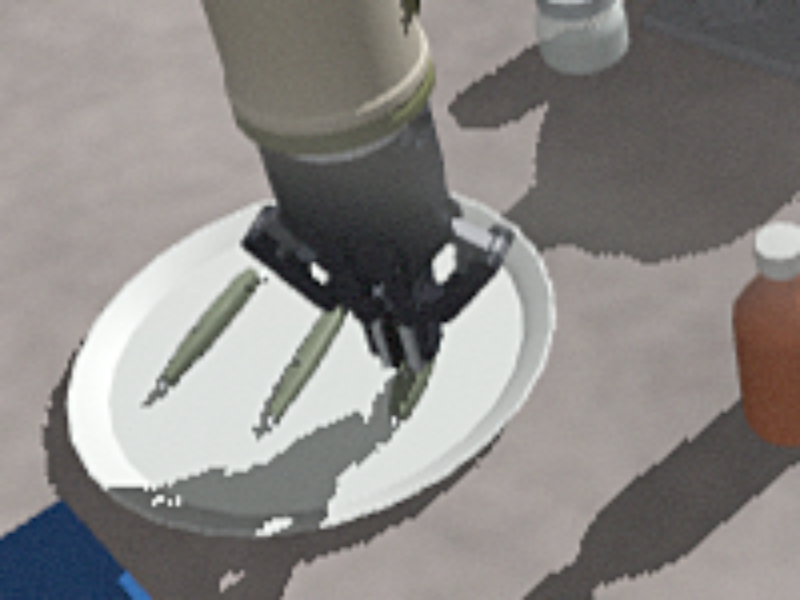

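View pics/top7.png

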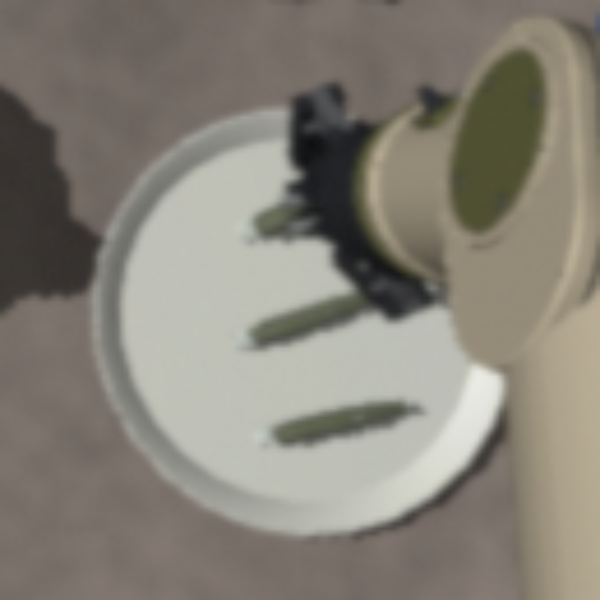

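```bash
python3 - <<'E'
from tgt import *
s,q,r=state(); print(q)
for n,(a,b,e,f) in dict(top=(200,330,350,480),scene=(240,400,50,250)).items():
    c=cam(n); k=600/(b-a) if n=="top" else None
    print(n,[( (proj(c,p)[0]-[e,a]+.5)*([4.615,4.615] if n=="top" else [4,3.75])) for p in (q, r.apply([-.019,0,0])+q,[.543,-.319,.015],[.5343,-.2975,.015],[.552,-.34,.015],[.552,-.34,.005])])
    p,u,v=cloud(c); m=(np.abs(p[:,0]-.543)<.03)&(np.abs(p[:,1]+.319)<.03)
    im=c["color"][240:400,50:250] if n=="scene" else None
    if n=="scene": cv2.imwrite("pics/s8.png",cv2.resize(c["color"][305:355,120:185],None,fx=12,fy=12,interpolation=cv2.INTER_NEAREST))
E
```

```text
[ 0.5422 -0.319   0.0086]
top [array([288.2826, 213.6902]), array([299.8029, 212.6097]), array([292.1111, 212.0362]), array([255.2097, 226.0601]), array([328.0564, 197.5006]), array([321.7657, 198.1641])]
scene [array([415.3052, 384.9217]), array([408.7185, 361.791 ]), array([414.19  , 377.8112]), array([431.1225, 343.9405]), array([397.7469, 412.6031]), array([401.3725, 424.7089])]
```

View pics/s8.png

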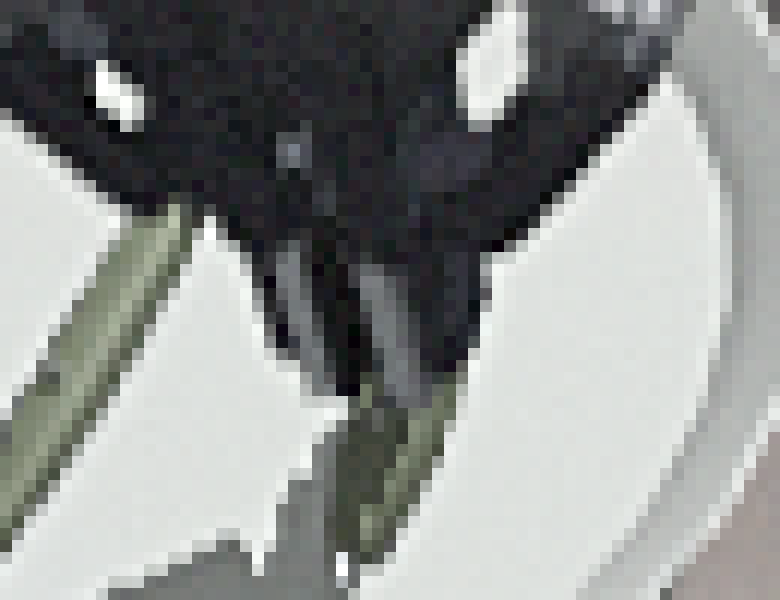

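```bash
python3 - <<'E'
from tgt import *
c=cam("scene"); K=c["camera_matrix"]
p,u,v=cloud(c); D={(a,b):x for a,b,x in zip(u,v,p)}
for vv in range(326,353,2):
    print(vv,[ (uu,tuple(np.round(D[(uu,vv)]*1000).astype(int))) if (uu,vv) in D else None for uu in range(143,160,2)])
E
```

```text
326 [(143, (np.int64(541), np.int64(-331), np.int64(69))), (145, (np.int64(544), np.int64(-329), np.int64(68))), (147, (np.int64(543), np.int64(-324), np.int64(63))), (149, (np.int64(554), np.int64(-328), np.int64(73))), (151, (np.int64(558), np.int64(-326), np.int64(74))), (153, (np.int64(563), np.int64(-325), np.int64(76))), (155, (np.int64(561), np.int64(-319), np.int64(68))), (157, (np.int64(556), np.int64(-311), np.int64(58))), (159, (np.int64(573), np.int64(-319), np.int64(76)))]
328 [(143, (np.int64(542), np.int64(-333), np.int64(65))), (145, (np.int64(545), np.int64(-331), np.int64(65))), (147, (np.int64(543), np.int64(-325), np.int64(58))), (149, (np.int64(553), np.int64(-328), np.int64(66))), (151, (np.int64(557), np.int64(-326), np.int64(68))), (153, (np.int64(557), np.int64(-322), np.int64(63))), (155, (np.int64(560), np.int64(-320), np.int64(63))), (157, (np.int64(563), np.int64(-317), np.int64(62))), (159, (np.int64(559), np.int64(-310), np.int64(52)))]
330 [(143, (np.int64(541), np.int64(-333), np.int64(59))), (145, (np.int64(543), np.int64(-330), np.int64(58))), (147,
[... 5028 characters left out ...]
3))), (153, (np.int64(552), np.int64(-331), np.int64(4))), (155, (np.int64(556), np.int64(-329), np.int64(4))), (157, (np.int64(559), np.int64(-328), np.int64(4))), (159, (np.int64(563), np.int64(-326), np.int64(5)))]
352 [(143, (np.int64(539), np.int64(-345), np.int64(4))), (145, (np.int64(542), np.int64(-343), np.int64(5))), (147, (np.int64(545), np.int64(-341), np.int64(4))), (149, (np.int64(555), np.int64(-343), np.int64(13))), (151, (np.int64(551), np.int64(-337), np.int64(3))), (153, (np.int64(554), np.int64(-334), np.int64(3))), (155, (np.int64(558), np.int64(-333), np.int64(3))), (157, (np.int64(562), np.int64(-331), np.int64(4))), (159, (np.int64(567), np.int64(-330), np.int64(6)))]
```

The depth shows the fingertips at z of about 35 mm, above the lure, so the closed fingers missed it, although the TCP is reported at 8.6 mm. I need the true tip offset, so I'll raise slightly and measure it with the fingers shut and open.

```bash
cat > tip.py <<'E'
from tgt import *
s,q,r=state(); print("TCP",q,"width",s["grip_width"]*85.4)
for n in("scene","top"):
    c=cam(n); p,u,v=cloud(c); t=(p-q)@r.as_matrix()
    m=(t[:,0]>-.07)&(t[:,0]<.04)&(np.abs(t[:,1])<.065)&(np.abs(t[:,2])<.02)&(p[:,2]>.033)
    t=t[m]
    for lo in range(-70,40,8):
        k=(t[:,0]*1000>lo)&(t[:,0]*1000<=lo+8)
        if k.sum(): print(n,"x",lo,k.sum(),"y",np.round(t[k,1].min()*1000),np.round(t[k,1].max()*1000),"z",np.round(t[k,2].min()*1000),np.round(t[k,2].max()*1000))
E
python3 -m handwheel '-30 0 0 0 0 0 6;-30 0 0 0 0 0 0;-30 0 0 0 0 0 0;0 0 0 0 0 0 0;0 0 0 0 0 0 0;0 0 0 0 0 0 0' && python3 tip.py
```

```text
clock: 16.8
position: [0.5418, -0.3189, 0.0975]
ee_rot: [0.39, 0.591, -0.391, 0.588]
ft_force: [0.9, -0.0, -0.4]
grip_width: -0.006
TCP [ 0.5418 -0.3189  0.0975] width -0.5368697737338608
scene x -70 56 y -26.0 30.0 z 4.0 14.0
scene x -62 39 y -9.0 17.0 z 1.0 15.0
scene x -54 56 y -12.0 17.0 z -4.0 13.0
scene x -46 52 y -12.0 16.0 z -6.0 14.0
scene x -38 46 y -12.0 16.0 z -3.0 14.0
scene x -30 19 y -4.0 13.0 z -5.0 13.0
top x -70 18 y -17.0 20.0 z -14.0 -3.0
top x -62 13 y -3.0 10.0 z -12.0 -0.0
top x -54 12 y -9.0 17.0 z -12.0 -3.0
top x -46 15 y -9.0 16.0 z -12.0 -7.0
top x -38 15 y -9.0 16.0 z -13.0 -1.0
top x -30 3 y -2.0 9.0 z -12.0 -8.0
```

```bash
python3 - <<'E'
from tgt import *
s,q,r=state()
for n in("scene","top"):
    c=cam(n); p,u,v=cloud(c); t=(p-q)@r.as_matrix()*1000
    m=(t[:,0]>-45)&(t[:,0]<60)&(np.abs(t[:,1])<25)&(np.abs(t[:,2])<25)&(p[:,2]>.03)
    o=np.argsort(-t[m,0])[:14]; print(n); print(np.c_[t[m][o],u[m][o],v[m][o]].round(0).astype(int).tolist())
    print("proj of TCP",proj(c,q)[0], "of tip-27",proj(c,q+r.apply([-.027,0,0]))[0])
    w=proj(c,q)[0].astype(int); cv2.imwrite(f"pics/tip_{n}.png",cv2.resize(c["color"][w[1]-40:w[1]+30,w[0]-35:w[0]+45],None,fx=8,fy=8,interpolation=cv2.INTER_NEAREST))
E
```

```text
scene
[[-23, 8, 5, 146, 306], [-24, -3, 11, 139, 307], [-24, 2, 10, 142, 307], [-25, 8, 10, 145, 307], [-25, 8, 5, 146, 305], [-26, 1, 10, 141, 306], [-27, 7, 11, 144, 307], [-27, 2, 12, 141, 307], [-27, 7, 7, 145, 305], [-27, 0, 13, 140, 307], [-27, 3, 10, 142, 306], [-28, 9, 10, 145, 306], [-28, 6, 13, 143, 307], [-30, -1, 13, 139, 306]]
proj of TCP [145.1581 311.7993] of tip-27 [142.5283 301.9475]
top
[[-28, 3, -11, 424, 245], [-28, -2, -11, 425, 247], [-29, 10, -9, 424, 242], [-31, 14, -7, 424, 240], [-31, -7, -6, 428, 248], [-32, 11, -7, 425, 241], [-33, 8, -11, 424, 243], [-33, 6, -12, 424, 244], [-35, 1, -12, 425, 246], [-35, 3, -12, 425, 245], [-35, -2, -11, 426, 247], [-37, 0, -11, 426, 246], [-37, 14, -7, 425, 240], [-37, 5, -11, 425, 244]]
proj of TCP [424.3484 244.8965] of tip-27 [428.646  244.4831]
```

View pics/tip_scene.png

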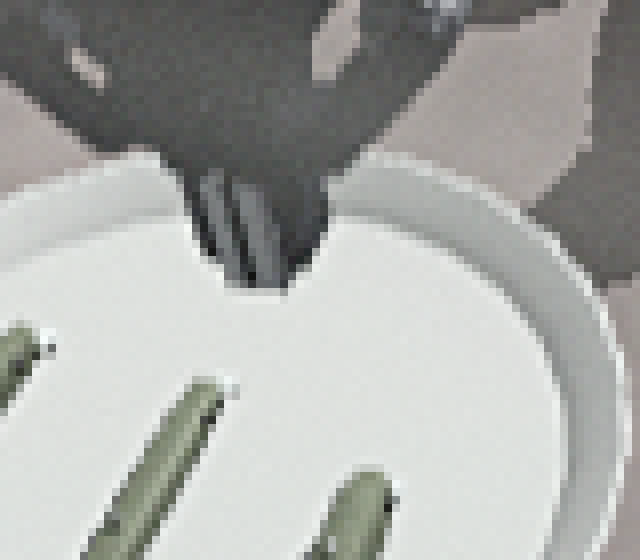

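View pics/tip_top.png

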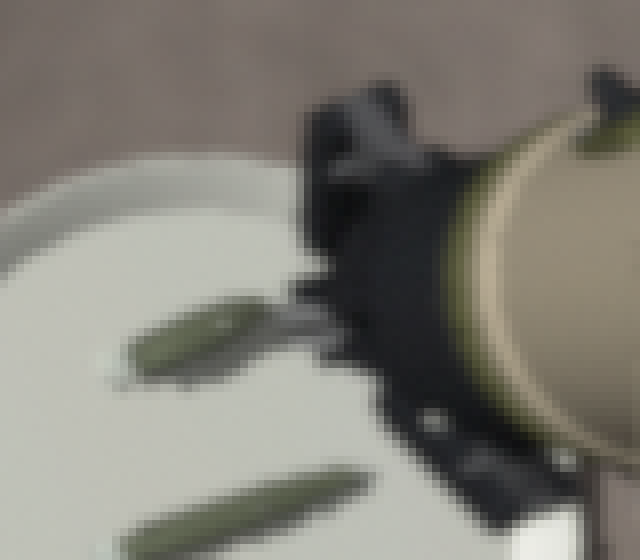

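In both cameras the fingertips lie about 23 mm behind the reported TCP, even with the fingers shut, so I'll take the true tip as TCP − 23 mm along x. Re-approach with a 30 mm opening, in steps and watching the force.

```bash
python3 -m handwheel '20 -1 0 0 0 0 30;25 0 0 0 0 0 30;25 0 0 0 0 0 30;20 0 0 0 0 0 30;8 0 0 0 0 0 30;4 0 0 0 0 0 30;0 0 0 0 0 0 30;0 0 0 0 0 0 30'
python3 tip.py; python3 - <<'E'
from tgt import *
c=cam("scene"); cv2.imwrite("pics/s9.png",cv2.resize(c["color"][305:355,120:185],None,fx=12,fy=12,interpolation=cv2.INTER_NEAREST))
E
```

```text
clock: 17.8
position: [0.5419, -0.3196, -0.0024]
ee_rot: [0.39, 0.59, -0.391, 0.589]
ft_force: [-0.6, -1.2, -0.2]
grip_width: 0.351
TCP [ 0.5419 -0.3196 -0.0024] width 29.978178348766537
scene x -70 65 y -44.0 45.0 z -7.0 15.0
scene x -62 54 y -26.0 32.0 z -9.0 13.0
scene x -54 56 y -25.0 31.0 z -10.0 13.0
scene x -46 71 y -27.0 31.0 z -10.0 14.0
scene x -38 13 y -25.0 32.0 z -3.0 13.0
top x -70 7 y -29.0 33.0 z -14.0 -7.0
top x -62 9 y -17.0 22.0 z -13.0 -3.0
top x -54 10 y -16.0 32.0 z -12.0 -7.0
top x -46 13 y -24.0 30.0 z -13.0 -1.0
top x -38 2 y -16.0 23.0 z -12.0 -12.0
```

View pics/s9.png

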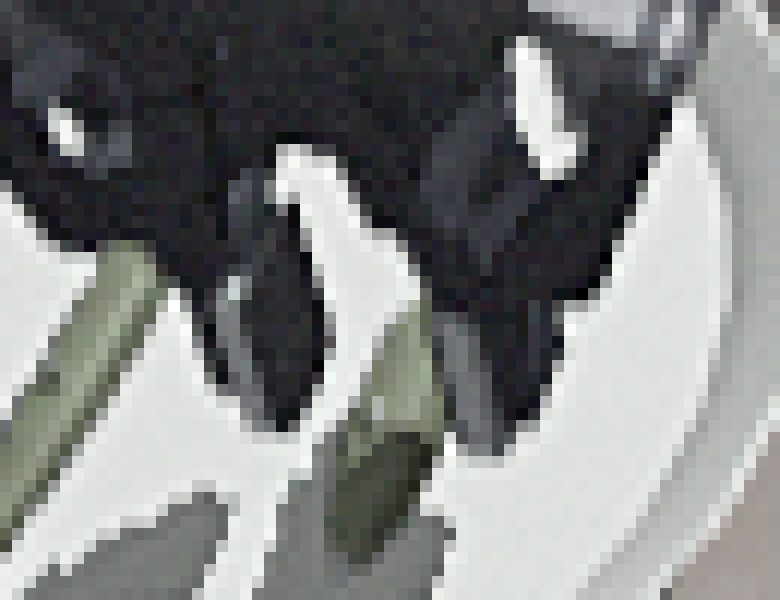

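```bash
python3 -m handwheel '4 -1.5 0 0 0 0 30;4 0 0 0 0 0 30;0 0 0 0 0 0 30' && python3 -m handwheel '2 0 0 0 0 0 28;0 0 0 0 0 0 28'; python3 - <<'E'
from tgt import *
s,q,r=state()
c=cam("scene"); cv2.imwrite("pics/s10.png",cv2.resize(c["color"][305:355,120:185],None,fx=12,fy=12,interpolation=cv2.INTER_NEAREST))
p,u,v=cloud(c); t=(p-q)@r.as_matrix()*1000; col=c["color"][v,u]
m=(t[:,0]>-45)&(t[:,0]<0)&(np.abs(t[:,1])<40)&(np.abs(t[:,2])<20)&(col.max(1)<110)&(p[:,2]>.008)&(np.abs(t[:,1])>11)
o=np.argsort(-t[m,0])[:14]; print(np.c_[t[m][o],p[m][o]*1000,u[m][o],v[m][o]].round(0).astype(int).tolist())
E
```

```text
clock: 18.25
position: [0.5393, -0.3198, -0.0122]
ee_rot: [0.39, 0.591, -0.391, 0.588]
ft_force: [-0.1, -0.6, -0.2]
grip_width: 0.35
clock: 18.45
position: [0.5398, -0.3198, -0.0137]
ee_rot: [0.39, 0.591, -0.391, 0.588]
ft_force: [-0.1, 0.4, -0.9]
grip_width: 0.328
[[-23, -13, 0, 528, -325, 9, 146, 341], [-23, 19, 18, 564, -329, 9, 158, 350], [-23, -12, 7, 531, -331, 9, 145, 344], [-23, -12, 2, 530, -327, 10, 146, 342], [-26, -13, 0, 528, -324, 12, 146, 340], [-26, 21, 10, 563, -321, 13, 160, 346], [-26, -12, 5, 530, -329, 13, 145, 342], [-27, 17, 11, 560, -324, 13, 158, 346], [-27, -13, -7, 525, -318, 13, 147, 337], [-27, -12, -5, 527, -320, 13, 147, 338], [-28, -12, 11, 533, -335, 14, 144, 344], [-28, 15, 10, 558, -324, 15, 157, 345], [-29, 23, 9, 565, -320, 15, 161, 345], [-29, -12, 9, 532, -333, 15, 144, 343]]
```

View pics/s10.png

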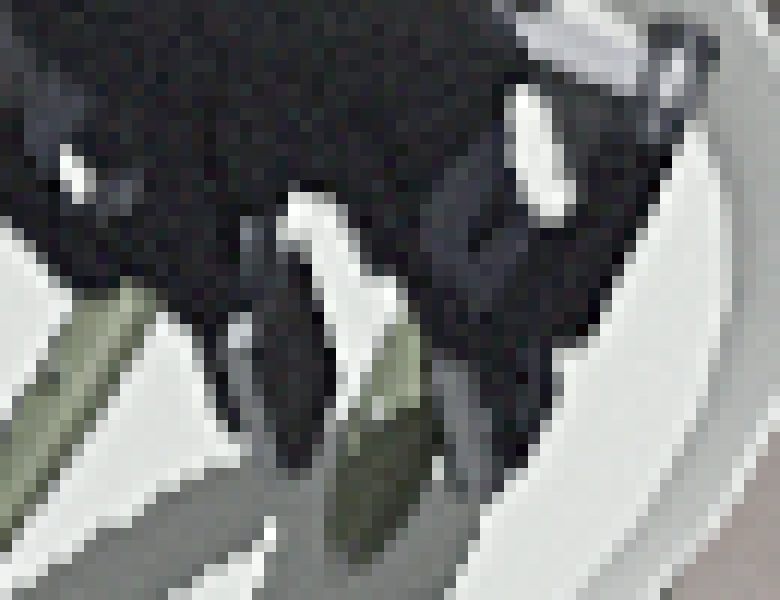

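The tips are now at about z 11 mm on both sides of the lure, with no contact force. Close.

```bash
python3 -m handwheel '0 0 0 0 0 0 20;0 0 0 0 0 0 10;0 0 0 0 0 0 10;0 0 0 0 0 0 10;0 0 0 0 0 0 10' 25;  python3 - <<'E'
from tgt import *
go([.543,-.319,.010],LR)
c=cam("scene"); cv2.imwrite("pics/s11.png",cv2.resize(c["color"][305:355,120:185],None,fx=12,fy=12,interpolation=cv2.INTER_NEAREST))
E
```

```text
clock: 19.0
position: [0.5401, -0.3199, -0.0132]
ee_rot: [0.39, 0.59, -0.391, 0.589]
ft_force: [-0.2, -0.4, 2.2]
grip_width: 0.157
clock 19.0 J [ 0.8599  0.6049 -0.5211  1.6357  0.3443  0.9963  0.6259]
turn rv [-0.0002 -0.0017  0.0019] 0.14943849040453636 shift after turn [-23.2011   3.0669   0.2677] shift before turn [-23.2074   3.0222   0.2267] F [-0.1836 -0.4072  2.181 ] T [ 0.0248 -0.0211 -0.0308] grip 0.1569299591505064
```

View pics/s11.png

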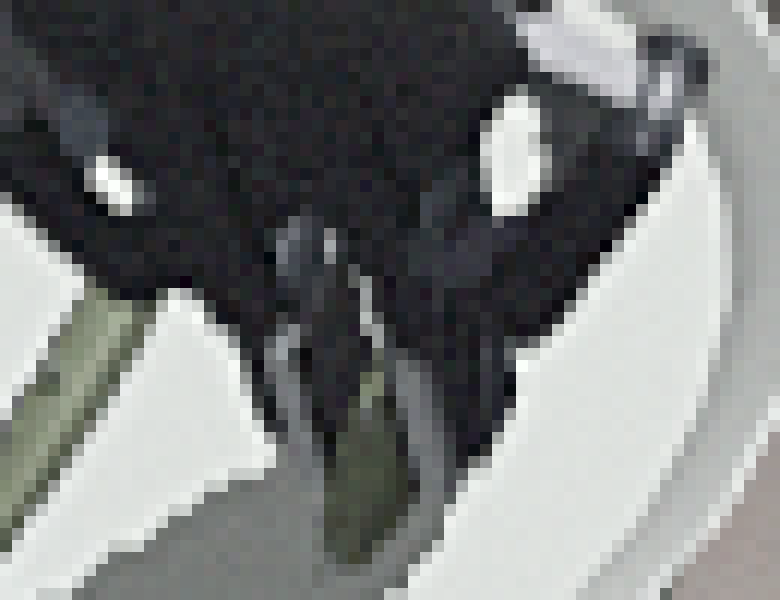

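Gripped: width 13.4 mm and the lure is upright between the pads. So the belly lies 18 mm behind the reported TCP. Lift.

```bash
python3 -m handwheel '-5 0 0 0 0 0 10;-15 0 0 0 0 0 10;-30 0 0 0 0 0 10;-35 0 0 0 0 0 10;-35 0 0 0 0 0 10;-35 0 0 0 0 0 10;-35 0 0 0 0 0 10;-30 0 0 0 0 0 10'
python3 - <<'E'
from tgt import *
print(head([-82,0,-2]),head([-82,0,70]))
KV=toolR([0,0,-1],HR[:,1])
go(head([-82,0,100]),KV)
go(head([-82,0,100]),KR)
for n,(a,b,e,f) in dict(top=(200,330,350,480),scene=(200,360,50,250)).items():
    c=cam(n); cv2.imwrite(f"pics/{n}12.png",cv2.resize(c["color"][a:b,e:f],None,fx=600/(b-a)*1.0 if n=="top" else 4,fy=600/(b-a) if n=="top" else 3.75))
E
```

```text
clock: 19.85
position: [0.5407, -0.3199, 0.2101]
ee_rot: [0.39, 0.59, -0.391, 0.589]
ft_force: [0.7, -0.5, -0.4]
grip_width: 0.155
[0.4798 0.0827 0.0461] [0.4438 0.0816 0.1085]
clock 19.85 J [ 0.9009  0.3979 -0.5839  1.4231  0.2195  1.3865  0.7134]
turn rv [-1.2015 -0.0008  0.0006] 68.84271044624292 shift after turn [ 75.6409 404.3299 -99.2391] shift before turn [  75.7017   53.4524 -412.8737] F [ 0.6805 -0.4771 -0.3742] T [ 0.0349 -0.0765 -0.0194] grip 0.15508750162965484
clock 19.85 J [ 0.9009  0.3979 -0.5839  1.4231  0.2195  1.3865  0.7134]
turn rv [-1.1725 -0.4593  0.3148] 74.36740395675616 shift after turn [  15.8874  404.3299 -123.764 ] shift before turn [  75.7017   53.4524 -412.8737] F [ 0.6805 -0.4771 -0.3742] T [ 0.0349 -0.0765 -0.0194] grip 0.15508750162965484
```

View pics/scene12.png

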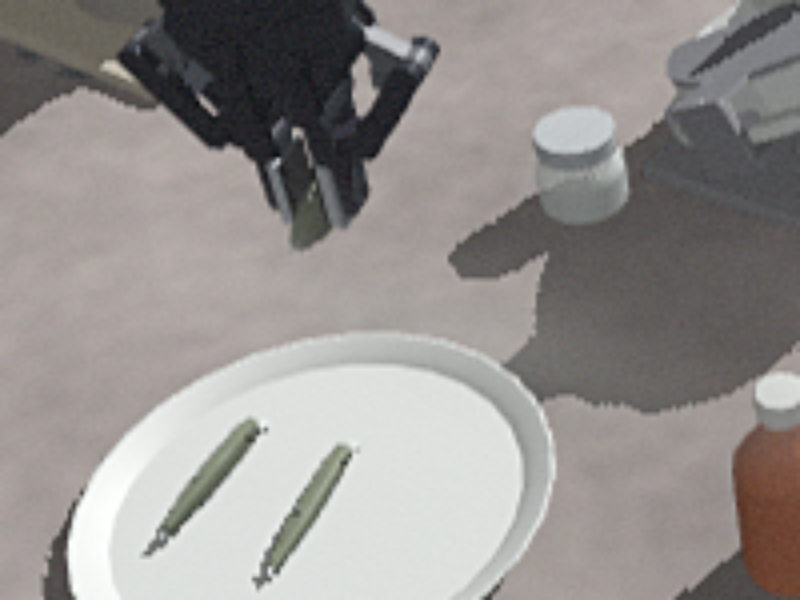

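```bash
python3 -m handwheel '-5 0 0 -0.13 0 0 10;-5 0 0 -0.13 0 0 10;-5 0 0 -0.13 0 0 10;-5 0 0 -0.13 0 0 10;-5 0 0 -0.13 0 0 10;-5 0 0 -0.13 0 0 10;0 0 0 -0.13 0 0 10;0 0 0 -0.13 0 0 10' && python3 -m handwheel '0 0 0 -0.13 0 0 10;0 40 -8 -0.03 0 0 10;0 40 -8 0 0 0 10;0 40 -8 0 0 0 10;0 40 -8 0 0 0 10;0 40 -8 0 0 0 10;0 40 -8 0 0 0 10;0 40 -8 0 0 0 10' && python3 -m handwheel '0 40 -8 0 0 0 10;0 40 -8 0 0 0 10;0 40 -8 0 0 0 10;0 0 0 0 -0.1 0 10;0 0 0 0 -0.1 0 10;0 0 0 0 -0.1 0 10;0 0 0 0 -0.1 0 10;0 0 0 0 -0.1 0 10'
python3 - <<'E'
from tgt import *
go(head([-82,0,100]),KR)
E
```

```text
clock: 20.75
position: [0.5404, -0.3199, 0.237]
ee_rot: [0.044, 0.707, -0.044, 0.705]
ft_force: [-0.0, -0.2, 0.3]
grip_width: 0.153
clock: 21.55
position: [0.4766, -0.04, 0.2372]
ee_rot: [-0.01, 0.708, 0.011, 0.706]
ft_force: [0.2, 0.2, 0.8]
grip_width: 0.157
clock: 22.35
position: [0.448, 0.0747, 0.2362]
ee_rot: [-0.008, 0.535, 0.009, 0.845]
ft_force: [-0.5, -1.5, 0.4]
grip_width: 0.155
clock 22.35 J [ 0.5799 -0.498  -0.695   2.1652 -0.3308  0.9395  1.61  ]
turn rv [-0.0056 -0.0813  0.0063] 4.681778541329706 shift after turn [ 78.6211   6.9617 -67.3435] shift before turn [ 83.7862   7.1138 -60.7796] F [-0.4612 -1.519   0.408 ] T [-0.0722  0.5386 -0.0292] grip 0.15473185773839024
```

J2 is at its limit here. I'll go down first, where the arm has more room, and then complete the tilt.

```bash
python3 -m handwheel '18 1 -9 0 0 0 10;18 1 -9 0 0 0 10;18 1 -9 0 0 0 10;18 1 -9 0 0 0 10;0 0 0 0 0 0 10'
python3 - <<'E'
from tgt import *
go(head([-82,0,30]),KR)
s,q,r=state(); print(HR.T@(q-O)*1000)
E
```

```text
clock: 22.85
position: [0.4456, 0.0794, 0.1555]
ee_rot: [-0.009, 0.536, 0.01, 0.844]
ft_force: [0.3, 0.4, 0.2]
grip_width: 0.15
clock 22.85 J [ 0.5962 -0.4296 -0.8005  2.2886 -0.3213  0.7424  1.5662]
turn rv [-0.0019 -0.0844  0.0067] 4.8549787751773525 shift after turn [ 79.819    2.1683 -25.0115] shift before turn [ 81.628    2.6722 -18.1954] F [0.3199 0.4225 0.1674] T [ 0.0096  0.4905 -0.0314] grip 0.14951352788885147
[-56.9885  -2.1683 109.819 ]
```

```bash
python3 -m handwheel '10 1 -8 0 -0.042 0.003 10;10 1 -8 0 -0.042 0.003 10;10 0 -8 0 0 0 10;10 0 0 0 0 0 10;0 0 0 0 0 0 10'
python3 - <<'E'
from tgt import *
go(head([-82,0,30]),KR)
s,q,r=state(); print(HR.T@(q-O)*1000)
for n,(a,b,e,f) in dict(top=(180,310,195,325),scene=(120,280,170,370)).items():
    c=cam(n); cv2.imwrite(f"pics/{n}13.png",cv2.resize(c["color"][a:b,e:f],None,fx=600/(b-a)*1.0 if n=="top" else 4,fy=600/(b-a) if n=="top" else 3.75))
E
```

```text
clock: 23.35
position: [0.4459, 0.0816, 0.1121]
ee_rot: [-0.007, 0.499, 0.013, 0.867]
ft_force: [-0.1, 1.0, 0.5]
grip_width: 0.157
clock 23.35 J [ 0.6303 -0.4447 -0.8885  2.4144 -0.4184  0.5276  1.6122]
turn rv [-0.0024  0.0031  0.0011] 0.23572195141062816 shift after turn [42.1169  0.0323 -3.6849] shift before turn [42.1051  0.0702 -3.8161] F [-0.1208  0.9968  0.4958] T [0.026  0.5718 0.0026] grip 0.1569311186162001
[-78.3151  -0.0323  72.1169]
```

View pics/scene13.png

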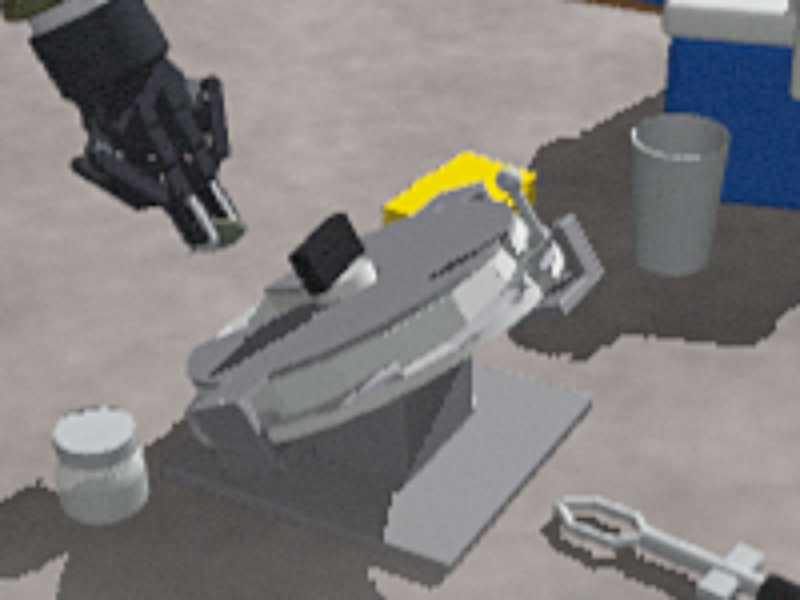

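View pics/top13.png

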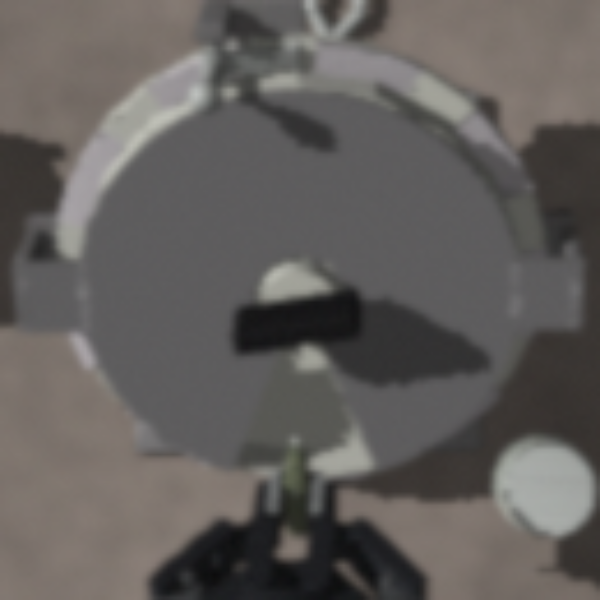

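The lure is over the opening, aligned at (293,480) in top with the compartment at (300,420). Lower along the axis.

```bash
python3 -m handwheel '12 0 0 0 0 0 10;12 0 0 0 0 0 10;12 0 0 0 0 0 10;0 0 0 0 0 0 10;0 0 0 0 0 0 10'
python3 - <<'E'
from tgt import *
go(head([-82,0,0]),KR)
s,q,r=state(); print(HR.T@(q-O)*1000)
for n,(a,b,e,f) in dict(top=(180,310,195,325),scene=(160,260,190,310)).items():
    c=cam(n); cv2.imwrite(f"pics/{n}14.png",cv2.resize(c["color"][a:b,e:f],None,fx=600/(b-a)*1.0 if n=="top" else 6,fy=600/(b-a) if n=="top" else 6))
E
```

```text
clock: 23.95
position: [0.4637, 0.082, 0.0811]
ee_rot: [-0.007, 0.499, 0.012, 0.867]
ft_force: [0.5, 0.9, 0.0]
grip_width: 0.153
clock 23.95 J [ 0.7558 -0.3251 -1.0345  2.4093 -0.3342  0.4066  1.5455]
turn rv [-0.0032  0.0027  0.0007] 0.24070951800796675 shift after turn [36.2967  0.1824 -3.5455] shift before turn [36.287   0.198  -3.6426] F [0.5026 0.8598 0.0343] T [0.0003 0.5453 0.0069] grip 0.1531949243823268
[-78.4545  -0.1824  36.2967]
```

View pics/scene14.png

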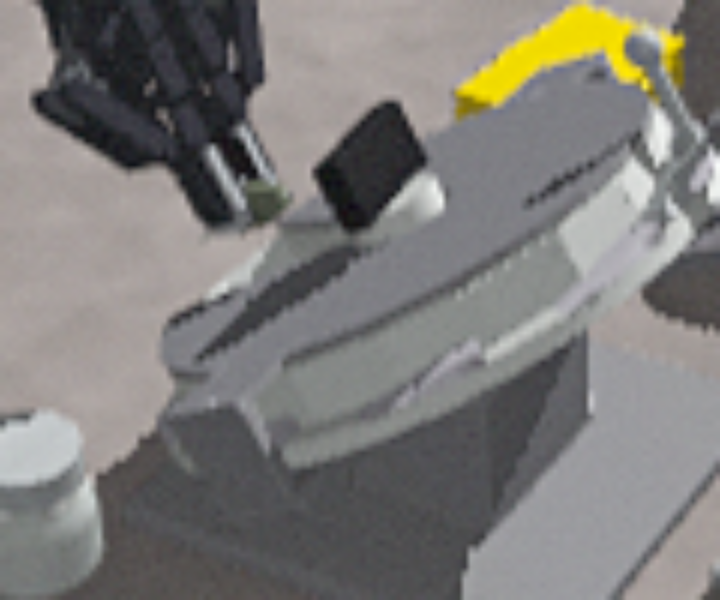

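View pics/top14.png

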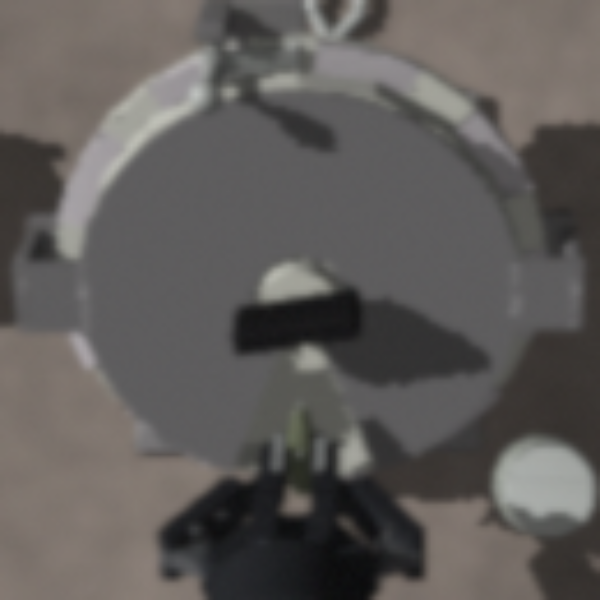

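```bash
cat > lh.py <<'E'
from tgt import *
for n in("top","scene"):
    c=cam(n); p,u,v=cloud(c); h=(p-O0)@HR*1000; col=c["color"][v,u].astype(int)
    hsv=cv2.cvtColor(c["color"],cv2.COLOR_BGR2HSV)[v,u]
    m=(h[:,0]>-125)&(h[:,0]<-30)&(np.abs(h[:,1])<14)&(h[:,2]>5)&(h[:,2]<90)&(col[:,1]>col[:,0]+12)&(col[:,2]>col[:,0]+5)
    q=h[m]
    if len(q): print(n,len(q),"x",np.percentile(q[:,0],[0,10,50,90,100]).round(),"y",np.percentile(q[:,1],[0,10,50,90,100]).round(),"z",np.percentile(q[:,2],[0,10,50,90,100]).round())
E
python3 lh.py
```

```text
top 26 x [-71. -70. -64. -55. -54.] y [-1. -1.  1.  5.  6.] z [67. 68. 71. 73. 74.]
scene 13 x [-78. -73. -68. -56. -54.] y [-5. -5. -0.  5.  7.] z [58. 63. 68. 72. 72.]
```

The lure's top is at z 72–74 and its tail at r ≈ 53–54, which agrees with the calculation. Lower in stages, watching force and torque.

```bash
python3 -m handwheel '8 0 -2.5 0 0 0 10;8 0 0 0 0 0 10;8 0 0 0 0 0 10;0 0 0 0 0 0 10' && python3 -m handwheel '5 0 0 0 0 0 10;3 0 0 0 0 0 10;0 0 0 0 0 0 10' 
python3 - <<'E'
from tgt import *
go(head([-82,0,0]),KR)
s,q,r=state(); print(HR.T@(q-O)*1000)
for n,(a,b,e,f) in dict(top=(180,310,195,325),scene=(160,260,190,310)).items():
    c=cam(n); cv2.imwrite(f"pics/{n}15.png",cv2.resize(c["color"][a:b,e:f],None,fx=600/(b-a)*1.0 if n=="top" else 6,fy=600/(b-a) if n=="top" else 6))
E
python3 lh.py
```

```text
clock: 24.55
position: [0.4736, 0.0824, 0.0584]
ee_rot: [-0.007, 0.499, 0.013, 0.867]
ft_force: [-0.1, 0.2, 0.9]
grip_width: 0.154
clock: 24.85
position: [0.4776, 0.0823, 0.0518]
ee_rot: [-0.007, 0.499, 0.012, 0.867]
ft_force: [-0.3, -0.2, -0.0]
grip_width: 0.154
clock 24.85 J [ 0.9956 -0.2215 -1.2818  2.4011 -0.2051  0.3011  1.445 ]
turn rv [-0.0027  0.0028  0.0011] 0.23512281576586352 shift after turn [ 4.0376  0.2687 -0.9467] shift before turn [ 4.0346  0.2707 -0.9588] F [-0.2829 -0.2385 -0.028 ] T [0.0054 0.5422 0.051 ] grip 0.15389119224747028
[-81.0533  -0.2687   4.0376]
top 27 x [-75. -72. -66. -59. -57.] y [-2. -2.  1.  5.  6.] z [35. 36. 39. 41. 43.]
scene 8 x [-78. -77. -70. -61. -59.] y [-2. -2. -1.  6.  7.] z [36. 37. 38. 39. 39.]
```

View pics/scene15.png

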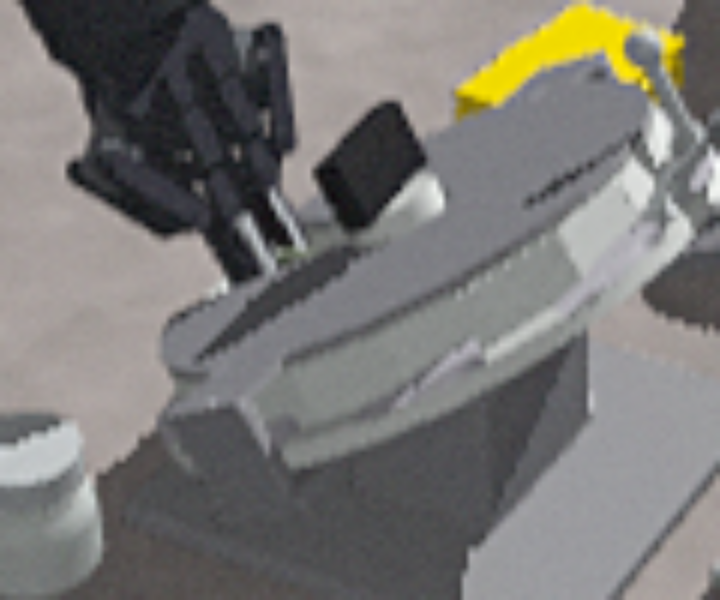

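View pics/top15.png

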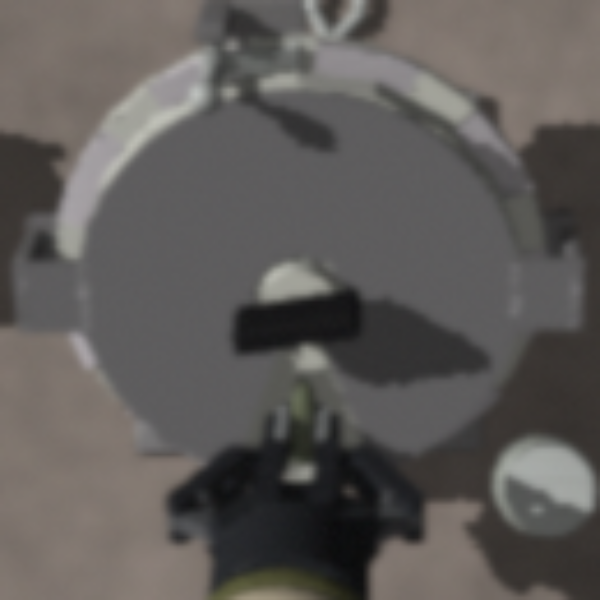

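```bash
python3 -m handwheel '2.5 0 0 0 0 0 10;2.5 0 0 0 0 0 10;0 0 0 0 0 0 10'; python3 -m handwheel '2 0 0 0 0 0 10;0 0 0 0 0 0 10'
python3 - <<'E'
from tgt import *
s,q,r=state(); print(HR.T@(q-O)*1000,s["joint_pos"],s["ft_force"],s["torque"])
E
python3 lh.py
```

```text
clock: 25.35
position: [0.4802, 0.0827, 0.0472]
ee_rot: [-0.007, 0.499, 0.013, 0.867]
ft_force: [0.9, 0.4, -0.7]
grip_width: 0.156
clock: 25.55
position: [0.4812, 0.0827, 0.0456]
ee_rot: [-0.007, 0.499, 0.013, 0.867]
ft_force: [0.8, 1.1, 0.4]
grip_width: 0.154
[-81.034   -0.0355  -3.2036] [ 1.0854 -0.1981 -1.3701  2.3969 -0.1621  0.2791  1.4123] [0.7561 1.0537 0.3963] [-0.0584  0.5329  0.0172]
top 19 x [-73. -71. -69. -64. -60.] y [-2. -2.  1.  6.  6.] z [28. 29. 32. 36. 37.]
```

The belly is about 4–5 mm above the compartment floor with no contact. Release gently.

```bash
python3 -m handwheel '0 0 0 0 0 0 16;0 0 0 0 0 0 18;0 0 0 0 0 0 20;0 0 0 0 0 0 21;0 0 0 0 0 0 21;0 0 0 0 0 0 21'
python3 - <<'E'
from tgt import *
s,q,r=state(); print(HR.T@(q-O)*1000,s["ft_force"],s["torque"],s["grip_width"]*85.4)
E
python3 lh.py
```

```text
clock: 26.25
position: [0.4812, 0.0827, 0.0457]
ee_rot: [-0.007, 0.499, 0.013, 0.867]
ft_force: [-0.0, -0.0, 0.1]
grip_width: 0.247
[-81.0186   0.0198  -3.0973] [-0.0223 -0.0114  0.0958] [-0.0251  0.5378 -0.0084] 21.119505117935674
top 8 x [-107. -107.  -91.  -76.  -75.] y [-1. -1.  1.  4.  4.] z [27. 27. 29. 30. 31.]
```

Released: the lure's top is now at z ≈ 29–30, resting on the floor. Withdraw along the axis.

```bash
python3 -m handwheel '-5 0 0 0 0 0 21;-8 0 0 0 0 0 21;-10 0 0 0 0 0 21;-12 0 0 0 0 0 21;-15 0 0 0 0 0 21;-15 0 0 0 0 0 21;-15 0 0 0 0 0 21;0 0 0 0 0 0 21'
python3 - <<'E'
from tgt import *
s,q,r=state(); print(HR.T@(q-O)*1000,s["joint_pos"],s["ft_force"])
go(head([122,5,100]),KR)
for n,(a,b,e,f) in dict(top=(180,310,195,325),scene=(160,260,190,310)).items():
    c=cam(n); cv2.imwrite(f"pics/{n}16.png",cv2.resize(c["color"][a:b,e:f],None,fx=600/(b-a)*1.0 if n=="top" else 6,fy=600/(b-a) if n=="top" else 6))
E
python3 lh.py
```

```text
clock: 27.15
position: [0.4418, 0.082, 0.1157]
ee_rot: [-0.007, 0.499, 0.013, 0.867]
ft_force: [0.3, -0.5, 0.4]
grip_width: 0.252
[-80.1305   0.526   77.2683] [ 0.6971 -0.4989 -0.9273  2.416  -0.5276  0.5624  1.7092] [ 0.3297 -0.5473  0.3603]
clock 27.15 J [ 0.6971 -0.4989 -0.9273  2.416  -0.5276  0.5624  1.7092]
turn rv [-0.0028  0.0026 -0.0001] 0.21843574716701192 shift after turn [-22.7317   4.474  202.1305] shift before turn [-22.2065   5.041  202.1756] F [ 0.3297 -0.5473  0.3603] T [-0.0059  0.5222 -0.0048] grip 0.2515631270714951
top 40 x [-107. -103.  -91.  -78.  -75.] y [-1. -1.  2.  6.  7.] z [27. 28. 30. 32. 33.]
```

View pics/top16.png

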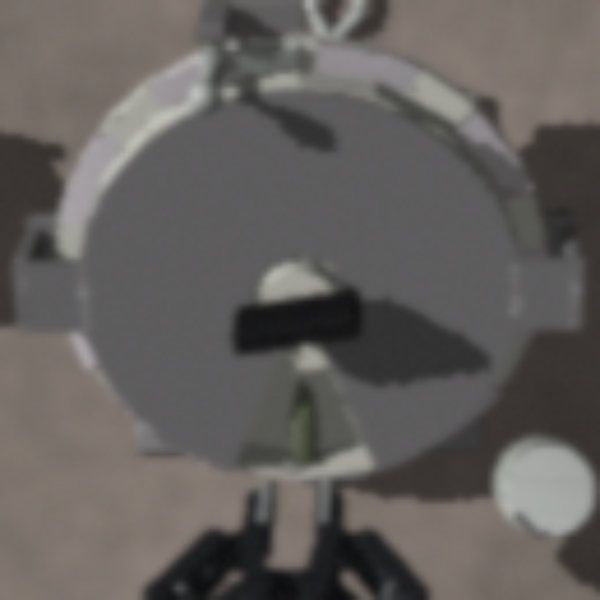

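View pics/scene16.png

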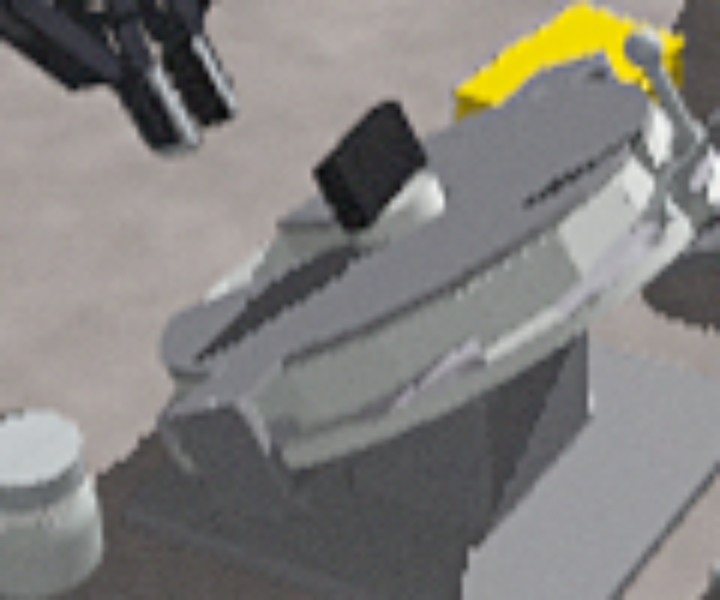

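The lure lies upright in the empty compartment at (302,425) in the top view; its top, at z ≈ 30, is below the cover's underside. Next is the pawl: shut the fingers and cross over the knob with the tips at z ≈ 100 (knob top is 82).

```bash
python3 -m handwheel '0 0 20 0 0 0 0;-3 0 25 0 0 0 0;-3 0 25 0 0 0 0;-4 0 26 0 0 0 0;0 0 26 0 0 0 0;0 0 26 0 0 0 0;0 0 27 0 0 0 0;0 0 27 0 0 0 0'
python3 - <<'E'
from tgt import *
s,q,r=state(); print(HR.T@(q-O)*1000,s["joint_pos"],s["ft_force"])
go(head([122,0,27]),KR)
for n,(a,b,e,f) in dict(top=(160,290,195,325),scene=(120,220,230,350)).items():
    c=cam(n); cv2.imwrite(f"pics/{n}17.png",cv2.resize(c["color"][a:b,e:f],None,fx=600/(b-a)*1.0 if n=="top" else 6,fy=600/(b-a) if n=="top" else 6))
E
python3 tip.py
```

```text
clock: 28.15
position: [0.6121, 0.0865, 0.226]
ee_rot: [-0.007, 0.498, 0.012, 0.867]
ft_force: [-0.7, 1.0, -3.1]
grip_width: 0.002
[122.605   -0.3122  87.5837] [ 1.2597 -0.0811 -1.4562  1.9238  0.0226  0.7082  1.3687] [-0.6787  1.0396 -3.1321]
clock 28.15 J [ 1.2597 -0.0811 -1.4562  1.9238  0.0226  0.7082  1.3687]
turn rv [-0.0021  0.0036  0.002 ] 0.2680760149275051 shift after turn [60.5837  0.3122 -0.605 ] shift before turn [60.5803  0.4329 -0.8262] F [-0.6787  1.0396 -3.1321] T [-0.0876  0.6647  0.0179] grip 0.001526710994975125
TCP [0.6148 0.0845 0.2282] width 0.16127714568348278
scene x -70 63 y -32.0 32.0 z -12.0 16.0
scene x -62 45 y -17.0 13.0 z -6.0 14.0
scene x -54 42 y -17.0 14.0 z -6.0 15.0
scene x -46 44 y -16.0 14.0 z -4.0 15.0
scene x -38 46 y -16.0 14.0 z -6.0 14.0
scene x -30 33 y -13.0 4.0 z -8.0 13.0
scene x -22 1 y -6.0 -6.0 z -8.0 -8.0
scene x 10 15 y 35.0 45.0 z -7.0 6.0
scene x 18 21 y 33.0 43.0 z -7.0 6.0
scene x 26 9 y 37.0 45.0 z -5.0 1.0
scene x 34 10 y 38.0 45.0 z -5.0 1.0
top x -70 33 y -26.0 33.0 z -3.0 14.0
top x -62 21 y -4.0 8.0 z -5.0 11.0
top x -54 14 y -7.0 15.0 z 6.0 11.0
top x -46 23 y -11.0 15.0 z 1.0 11.0
top x -38 21 y -11.0 15.0 z 5.0 11.0
top x -30 3 y 6.0 14.0 z 6.0 10.0
top x 2 1 y 45.0 45.0 z -1.0 -1.0
top x 10 35 y 37.0 50.0 z -9.0 6.0
top x 18 6 y 37.0 47.0 z -3.0 4.0
top x 26 2 y 42.0 44.0 z 2.0 3.0
top x 34 4 y 41.0 47.0 z -0.0 2.0
```

View pics/top17.png

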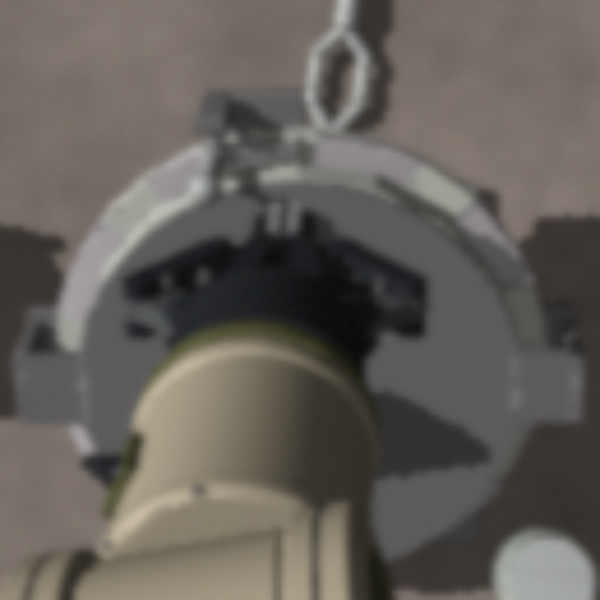

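View pics/scene17.png

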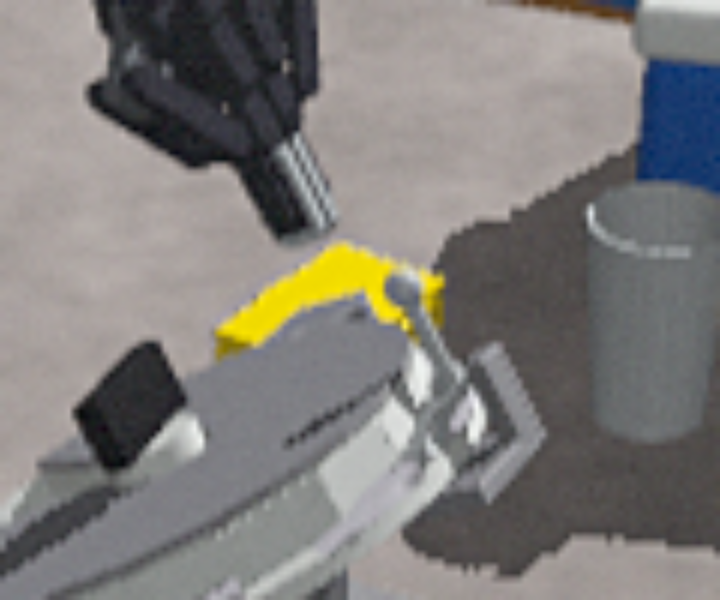

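The ball is at (402,287) in the scene view. In the tool frame that is y ≈ +41, z ≈ −1, as expected. Lower beside the lever.

```bash
python3 -m handwheel '15 0 0 0 0 0 0;15 0 0 0 0 0 0;15 0 0 0 0 0 0;10 0 0 0 0 0 0;0 0 0 0 0 0 0'
python3 - <<'E'
from tgt import *
s,q,r=state(); print(HR.T@(q-O)*1000,s["joint_pos"],s["ft_force"])
go(head([122,0,27]),KR)
for n,(a,b,e,f) in dict(scene=(120,220,230,350)).items():
    c=cam(n); cv2.imwrite(f"pics/{n}18.png",cv2.resize(c["color"][a:b,e:f],None,fx=600/(b-a)*1.0 if n=="top" else 6,fy=600/(b-a) if n=="top" else 6))
E
```

```text
clock: 28.85
position: [0.6341, 0.0877, 0.1784]
ee_rot: [-0.008, 0.502, 0.013, 0.865]
ft_force: [0.4, -0.2, 0.6]
grip_width: -0.001
[117.8044   0.1321  35.3493] [ 0.94    0.2151 -1.3014  1.932   0.5417  0.7043  0.9606] [ 0.3789 -0.1841  0.56  ]
clock 28.85 J [ 0.94    0.2151 -1.3014  1.932   0.5417  0.7043  0.9606]
turn rv [-0.0005 -0.0044  0.0007] 0.2563716619836241 shift after turn [ 8.3493 -0.1321  4.1956] shift before turn [ 8.331  -0.1238  4.2322] F [ 0.3789 -0.1841  0.56  ] T [0.0257 0.5131 0.0126] grip -0.0012834938354842626
```

View pics/scene18.png

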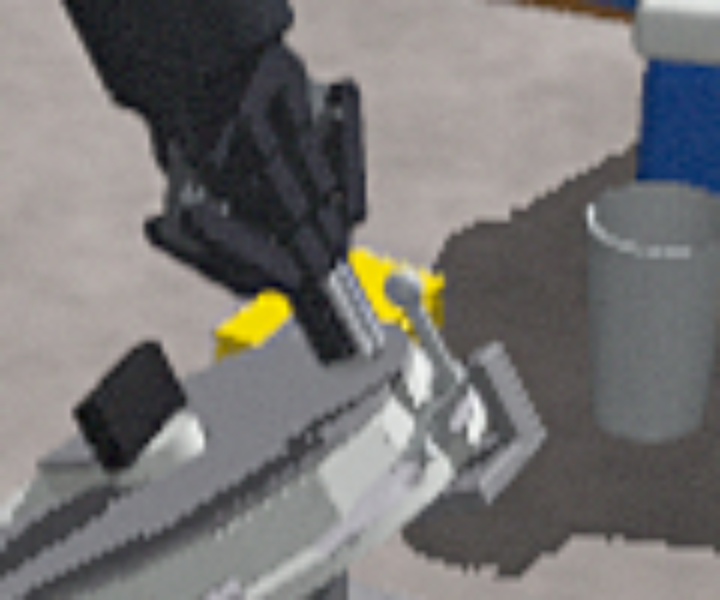

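```bash
python3 -m handwheel '7 0 4 0 0 0 0;0 8 0 0 0 0 0;0 8 0 0 0 0 0;0 8 0 0 0 0 0;0 7 0 0 0 0 0;0 7 0 0 0 0 0;0 7 0 0 0 0 0;0 0 0 0 0 0 0'
python3 - <<'E'
from tgt import *
s,q,r=state(); print(HR.T@(q-O)*1000,s["joint_pos"],s["ft_force"])
for n,(a,b,e,f) in dict(scene=(120,220,230,350)).items():
    c=cam(n); cv2.imwrite(f"pics/{n}19.png",cv2.resize(c["color"][a:b,e:f],None,fx=600/(b-a)*1.0 if n=="top" else 6,fy=600/(b-a) if n=="top" else 6))
E
```

```text
clock: 29.7
position: [0.6415, 0.1333, 0.1768]
ee_rot: [-0.007, 0.5, 0.013, 0.866]
ft_force: [-0.1, -1.0, -0.2]
grip_width: 0.001
[124.6621  45.5323  29.6125] [ 0.7588  0.2595 -1.2333  1.8988  0.6538  0.7469  0.8006] [-0.122  -0.9926 -0.1656]
```

View pics/scene19.png

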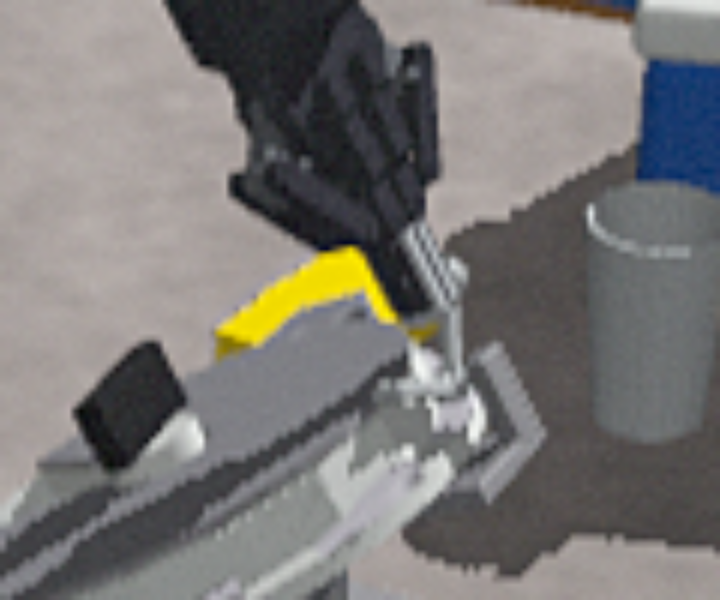

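The ball is tipping, now at (457,270). Push on.

```bash
python3 -m handwheel '0 5 0 0 0 0 0;0 5 0 0 0 0 0;0 5 0 0 0 0 0;0 5 0 0 0 0 0;0 0 0 0 0 0 0;0 0 0 0 0 0 0'
python3 - <<'E'
from tgt import *
s,q,r=state(); print(HR.T@(q-O)*1000,s["joint_pos"],s["ft_force"])
for n,(a,b,e,f) in dict(scene=(120,220,230,350)).items():
    c=cam(n); cv2.imwrite(f"pics/{n}20.png",cv2.resize(c["color"][a:b,e:f],None,fx=600/(b-a)*1.0 if n=="top" else 6,fy=600/(b-a) if n=="top" else 6))
E
```

```text
clock: 30.35
position: [0.6411, 0.152, 0.1767]
ee_rot: [-0.007, 0.5, 0.012, 0.866]
ft_force: [-0.3, 0.1, 0.1]
grip_width: 0.002
[124.7458  64.1796  29.3739] [ 0.6967  0.2717 -1.2151  1.8874  0.6866  0.7672  0.7445] [-0.3436  0.084   0.117 ]
```

View pics/scene20.png

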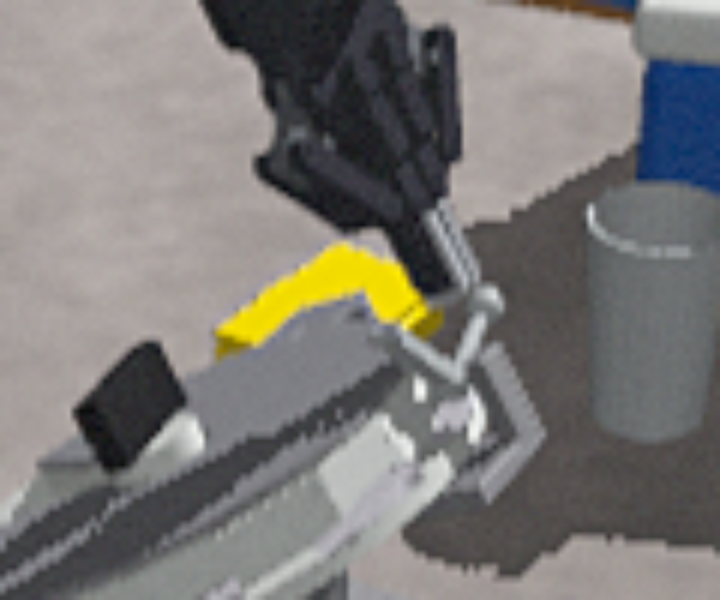

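The pawl has tipped over, with the ball at (487,300) and the lever leaning away. Retreat up, then over to the knob.

```bash
python3 -m handwheel '-15 -1 0 0 0 0 0;-25 -4 0 0 0 0 0;-20 -10 -15 0 0 0 0;-15 -10 -20 0 0 0 10;0 -10 -20 0 0 0 20;0 -10 -20 0 0 0 30;0 -10 -20 0 0 0 40;0 -8 -20 0 0 0 40'
python3 - <<'E'
from tgt import *
s,q,r=state(); print(HR.T@(q-O)*1000,s["joint_pos"],s["ft_force"])
go(head([0,0,100]),rotd(KR,1.40))
for n,(a,b,e,f) in dict(top=(160,290,195,325),scene=(120,220,230,350)).items():
    c=cam(n); cv2.imwrite(f"pics/{n}21.png",cv2.resize(c["color"][a:b,e:f],None,fx=600/(b-a)*1.0 if n=="top" else 6,fy=600/(b-a) if n=="top" else 6))
E
```

```text
clock: 31.2
position: [0.519, 0.0907, 0.1809]
ee_rot: [-0.009, 0.506, 0.012, 0.863]
ft_force: [0.9, 0.3, -0.2]
grip_width: 0.467
[19.5229  6.7959 94.9818] [ 0.8022 -0.3248 -0.9899  2.1653 -0.2762  0.6647  1.5434] [ 0.9294  0.349  -0.2069]
clock 31.2 J [ 0.8022 -0.3248 -0.9899  2.1653 -0.2762  0.6647  1.5434]
turn rv [ 1.3996 -0.0089  0.0119] 80.19691635639663 shift after turn [ -5.0182 -20.394    3.3787] shift before turn [ -4.7361  -6.8179 -19.5856] F [ 0.9294  0.349  -0.2069] T [-0.0195  0.5146 -0.0193] grip 0.4671861570299603
```

View pics/scene21.png

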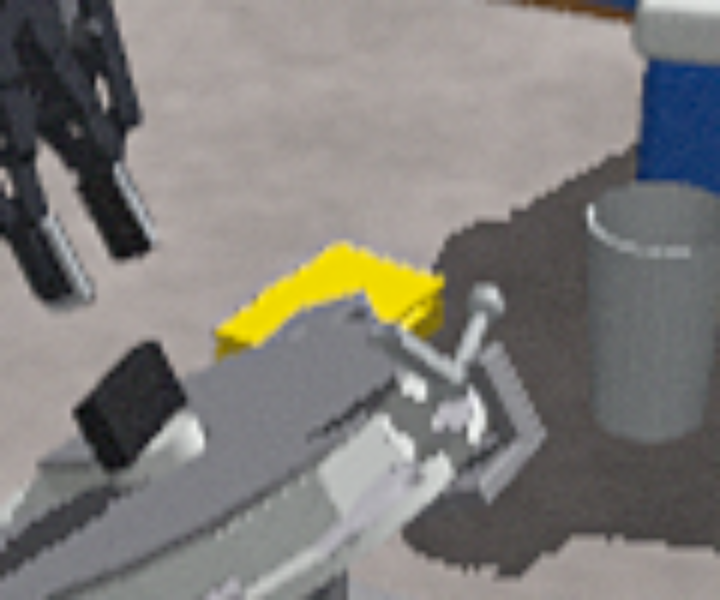

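The pawl stays tipped. Turn the gripper to the bar's direction and centre it.

```bash
python3 -m handwheel '0 -6.8 -19.6 0 -0.008 0 40;0 0 0 0.14 0 0 40;0 0 0 0.14 0 0 40;0 0 0 0.14 0 0 40;0 0 0 0.14 0 0 40;0 0 0 0.14 0 0 40;0 0 0 0.14 0 0 40;0 0 0 0.14 0 0 40' && python3 -m handwheel '0 0 0 0.14 0 0 40;0 0 0 0.14 0 0 40;0 0 0 0.14 0 0 40;0 0 0 0 0 0 40'
python3 - <<'E'
from tgt import *
s,q,r=state(); print(HR.T@(q-O)*1000,s["joint_pos"],s["ft_force"])
go(head([0,0,32]),rotd(KR,1.40))
for n,(a,b,e,f) in dict(top=(160,290,195,325),scene=(140,240,190,310)).items():
    c=cam(n); cv2.imwrite(f"pics/{n}22.png",cv2.resize(c["color"][a:b,e:f],None,fx=600/(b-a)*1.0 if n=="top" else 6,fy=600/(b-a) if n=="top" else 6))
E
```

```text
clock: 32.1
position: [0.5033, 0.0847, 0.1717]
ee_rot: [0.401, 0.449, -0.226, 0.766]
ft_force: [-0.1, 0.4, -0.4]
grip_width: 0.466
clock: 32.5
position: [0.5032, 0.0847, 0.1717]
ee_rot: [0.551, 0.392, -0.314, 0.666]
ft_force: [0.2, 0.2, -0.3]
grip_width: 0.466
[ 1.1297  1.2333 94.9909] [ 0.9896 -0.4823 -1.0818  2.2144 -0.5762  0.6969  0.4058] [ 0.2081  0.2436 -0.3413]
clock 32.5 J [ 0.9896 -0.4823 -1.0818  2.2144 -0.5762  0.6969  0.4058]
turn rv [-0.0016  0.0012  0.0063] 0.37978628900124056 shift after turn [62.9909 -1.3229  1.0234] shift before turn [62.9992 -0.9234  0.9481] F [ 0.2081  0.2436 -0.3413] T [0.0419 0.5049 0.0063] grip 0.4657597877481974
```

View pics/scene22.png

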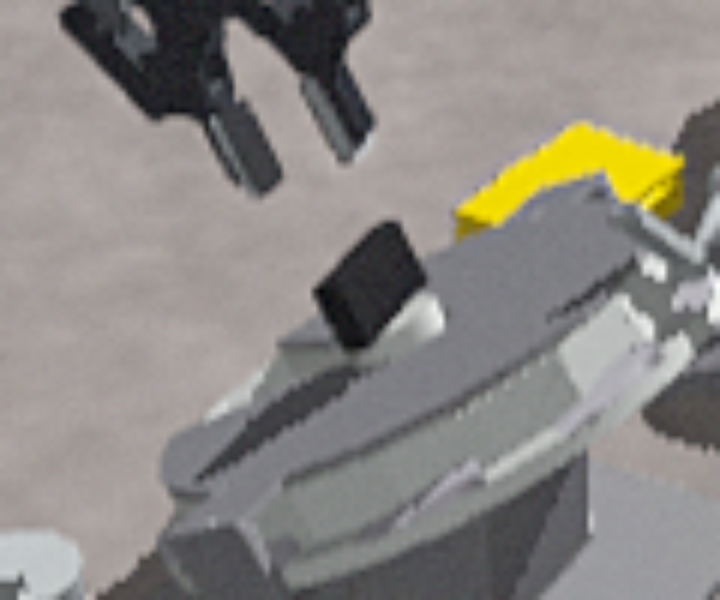

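View pics/top22.png

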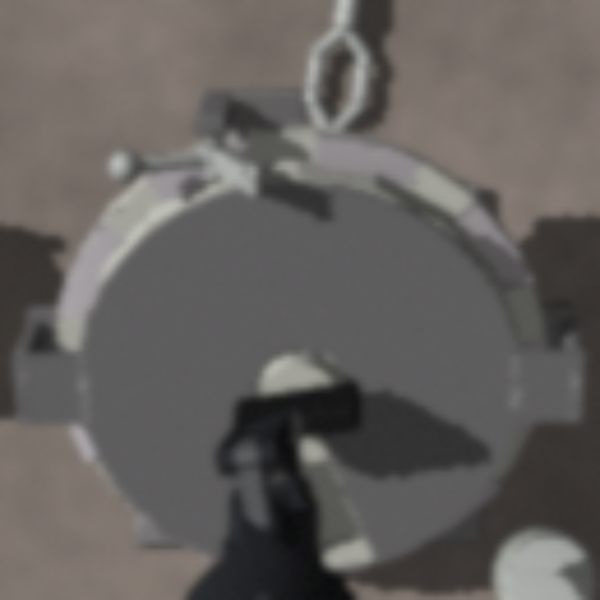

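The fingers straddle the bar (scene: fingers at (250,185) and (350,150), knob at (370,285)), and the pawl ball is at (120,163) in the top view, tipped left. Descend and grip.

```bash
python3 -m handwheel '15 -0.5 0 0 0 0.003 40;15 -0.5 0 0 0 0.003 40;12 0 1 0 0 0 40;10 0 0 0 0 0 40;8 0 0 0 0 0 40;0 0 0 0 0 0 40'
python3 - <<'E'
from tgt import *
s,q,r=state(); print(HR.T@(q-O)*1000,s["joint_pos"],s["ft_force"])
go(head([0,0,32]),rotd(KR,1.40))
for n,(a,b,e,f) in dict(scene=(140,240,190,310)).items():
    c=cam(n); cv2.imwrite(f"pics/{n}23.png",cv2.resize(c["color"][a:b,e:f],None,fx=600/(b-a)*1.0 if n=="top" else 6,fy=600/(b-a) if n=="top" else 6))
E
```

```text
clock: 33.2
position: [0.5319, 0.0842, 0.1184]
ee_rot: [0.551, 0.392, -0.312, 0.668]
ft_force: [-0.3, 0.3, 0.9]
grip_width: 0.47
[-0.7132 -0.1208 34.5563] [ 1.2169 -0.3403 -1.3625  2.2211 -0.5002  0.5115  0.3624] [-0.2732  0.276   0.8573]
clock 33.2 J [ 1.2169 -0.3403 -1.3625  2.2211 -0.5002  0.5115  0.3624]
turn rv [0.003  0.0001 0.0012] 0.1864491444189111 shift after turn [2.5563 0.7233 0.0021] shift before turn [2.5554 0.7265 0.0042] F [-0.2732  0.276   0.8573] T [-0.0423  0.4665  0.0262] grip 0.46953239383101825
```

View pics/scene23.png

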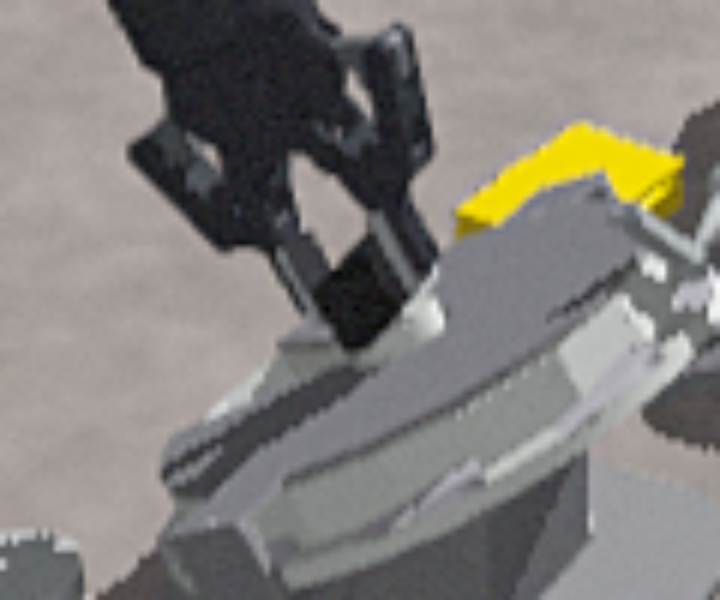

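```bash
python3 -m handwheel '0 0.7 0 0 0 0 25;0 0 0 0 0 0 18;0 0 0 0 0 0 12;0 0 0 0 0 0 12;0 0 0 0 0 0 12' 30
python3 - <<'E'
from tgt import *
s,q,r=state(); d=(KR.inv()*r).as_rotvec(); print("drum",d,"F tool",r.inv().apply(s["ft_force"]),"T tool",r.inv().apply(s["torque"]),"head",HR.T@(q-O)*1000,s["grip_width"]*85.4,s["joint_pos"])
E
```

```text
clock: 33.75
position: [0.5322, 0.0843, 0.1194]
ee_rot: [0.551, 0.391, -0.312, 0.668]
ft_force: [-11.6, -1.1, 11.7]
grip_width: 0.156
drum [ 1.3989  0.0001 -0.0018] F tool [-15.9099  -4.3117   0.0478] T tool [ 0.0176  0.1705 -1.3459] head [ 0.0104 -0.0742 35.2505] 13.34210130925416 [ 1.2159 -0.3423 -1.3609  2.2194 -0.4999  0.5142  0.3594]
```

Gripped at 13.3 mm, drum 1.399. Turn anticlockwise.

```bash
python3 -m handwheel '-0.2 0 0 -0.08 0 0 12;0 0 0 -0.1 0 0 12;0 0 0 -0.12 0 0 12;0 0 0 0 0 0 12'
python3 - <<'E'
from tgt import *
s,q,r=state(); d=(KR.inv()*r).as_rotvec(); print("drum",d,"F tool",r.inv().apply(s["ft_force"]),"T tool",r.inv().apply(s["torque"]),"head",HR.T@(q-O)*1000,s["grip_width"]*85.4,s["joint_pos"])
E
```

```text
clock: 34.15
position: [0.5321, 0.0843, 0.1194]
ee_rot: [0.444, 0.434, -0.249, 0.743]
ft_force: [-3.0, -1.9, 2.8]
grip_width: 0.154
drum [ 1.0949  0.0003 -0.0013] F tool [-3.9682 -1.9476  1.0372] T tool [-0.0965  0.1368 -0.7763] head [-0.005  -0.0388 35.3074] 13.12126583709819 [ 1.161  -0.2897 -1.333   2.2202 -0.3821  0.4954  0.562 ]
```

Turning freely (−0.1 N m). Continue.

```bash
python3 -m handwheel '0 0 0 -0.12 0 0 12;0 0 0 -0.12 0 0 12;0 0 0 -0.12 0 0 12;0 0 0 -0.12 0 0 12;0 0 0 -0.12 0 0 12;0 0 0 -0.12 0 0 12;0 0 0 -0.12 0 0 12;0 0 0 0 0 0 12'
python3 - <<'E'
from tgt import *
s,q,r=state(); d=(KR.inv()*r).as_rotvec(); print("drum",d,"F tool",r.inv().apply(s["ft_force"]),"T tool",r.inv().apply(s["torque"]),"head",HR.T@(q-O)*1000,s["grip_width"]*85.4,s["joint_pos"])
E
```

```text
clock: 34.95
position: [0.5321, 0.0843, 0.1194]
ee_rot: [0.102, 0.498, -0.051, 0.86]
ft_force: [-4.8, -1.6, 3.0]
grip_width: 0.158
drum [ 0.255   0.0009 -0.0011] F tool [-5.0072 -2.0406 -2.2478] T tool [-0.0609  0.6945 -0.3919] head [-0.0353 -0.014  35.2939] 13.491022637425699 [ 0.9634 -0.183  -1.1959  2.2228 -0.1099  0.4768  1.1603]
```

```bash
python3 -m handwheel '0 0 0 -0.1 0 0 12;0 0 0 -0.1 0 0 12;0 0 0 -0.03 0 0 12;0 0 0 0 0 0 12'
cat > dr.py <<'E'
from tgt import *
s,q,r=state(); d=(KR.inv()*r).as_rotvec(); print("drum",d,"F tool",r.inv().apply(s["ft_force"]),"T tool",r.inv().apply(s["torque"]),s["grip_width"]*85.4)
E
python3 dr.py;  python3 -m handwheel '0 0 0 -0.02 0 0 12;0 0 0 0 0 0 12'; python3 dr.py;  python3 -m handwheel '0 0 0 -0.015 0 0 12;0 0 0 0 0 0 12'; python3 dr.py
```

```text
clock: 35.35
position: [0.5321, 0.0842, 0.1194]
ee_rot: [0.004, 0.5, 0.006, 0.866]
ft_force: [-4.1, -1.3, 3.7]
grip_width: 0.158
drum [ 0.0284  0.0008 -0.0012] F tool [-5.246  -1.1775 -1.7425] T tool [-0.0537  0.8064 -0.0103] 13.459817815709158
clock: 35.55
position: [0.5321, 0.0843, 0.1194]
ee_rot: [-0.004, 0.5, 0.011, 0.866]
ft_force: [-7.6, 0.1, 5.2]
grip_width: 0.164
drum [ 0.0087  0.0008 -0.0012] F tool [-8.2654  0.2911 -3.9967] T tool [-0.0962  0.9641  0.0687] 14.033785102376957
clock: 35.75
position: [0.5321, 0.0843, 0.1194]
ee_rot: [-0.011, 0.5, 0.015, 0.866]
ft_force: [-6.6, -0.6, 5.8]
grip_width: 0.156
drum [-0.0058  0.0009 -0.0012] F tool [-8.3056 -0.4222 -2.8808] T tool [0.1005 1.0236 0.0967] 13.351221225118815
```

```bash
python3 -m handwheel '0 0 0 -0.015 0 0 12;0 0 0 0 0 0 12'; python3 dr.py;  python3 -m handwheel '0 0 0 -0.015 0 0 12;0 0 0 0 0 0 12'; python3 dr.py
```

```text
clock: 35.95
position: [0.5321, 0.0843, 0.1194]
ee_rot: [-0.017, 0.5, 0.018, 0.866]
ft_force: [-6.2, 0.3, 5.4]
grip_width: 0.157
drum [-0.0198  0.0009 -0.001 ] F tool [-7.7784  0.5198 -2.6855] T tool [0.6626 1.0679 0.1841] 13.403595741475618
clock: 36.15
position: [0.5321, 0.0842, 0.1194]
ee_rot: [-0.023, 0.5, 0.022, 0.865]
ft_force: [-7.4, 0.4, 7.4]
grip_width: 0.16
drum [-0.0339  0.0011 -0.0009] F tool [-10.1412   0.691   -2.7024] T tool [1.0415 1.0818 0.2104] 13.701296455259278
```

The stop is reached: torque rose 0.1 → 0.66 → 1.04 N m from a tool angle of about −0.006. Release there and retreat.

```bash
python3 -m handwheel '0 0 0 0 0 0 20;0 0 0 0 0 0 30;0 0 0 0 0 0 45;0 0 0 0 0 0 45;-15 0 0 0 0 0 45;-25 0 0 0 0 0 45;-25 0 0 0 0 0 45;-20 0 0 0 0 0 45'
python3 - <<'E'
from tgt import *
s,q,r=state(); print(HR.T@(q-O)*1000,s["joint_pos"],s["ft_force"])
for n,(a,b,e,f) in dict(top=(160,290,195,325),scene=(140,240,190,310)).items():
    c=cam(n); cv2.imwrite(f"pics/{n}24.png",cv2.resize(c["color"][a:b,e:f],None,fx=600/(b-a)*1.0 if n=="top" else 6,fy=600/(b-a) if n=="top" else 6))
E
```

```text
clock: 36.95
position: [0.4895, 0.0833, 0.1944]
ee_rot: [-0.023, 0.499, 0.022, 0.866]
ft_force: [0.6, -0.0, 0.3]
grip_width: 0.526
[  0.5355   0.3535 121.5568] [ 0.6552 -0.4211 -0.8249  2.2222 -0.3379  0.7074  1.6332] [ 0.6384 -0.0066  0.3142]
```

View pics/top24.png

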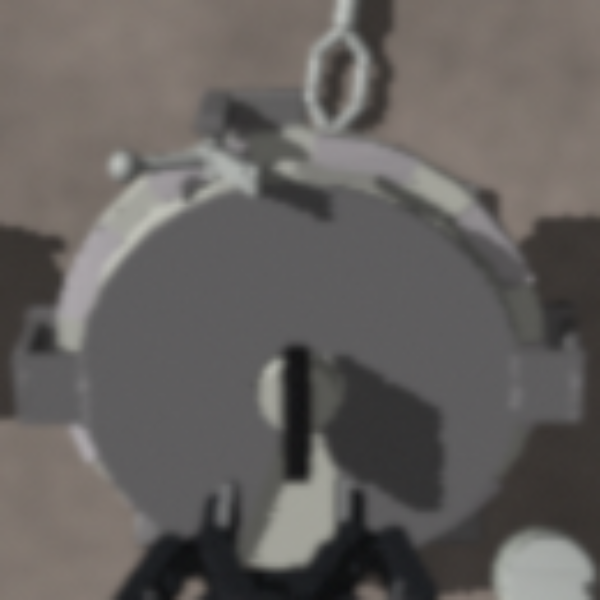

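View pics/scene24.png

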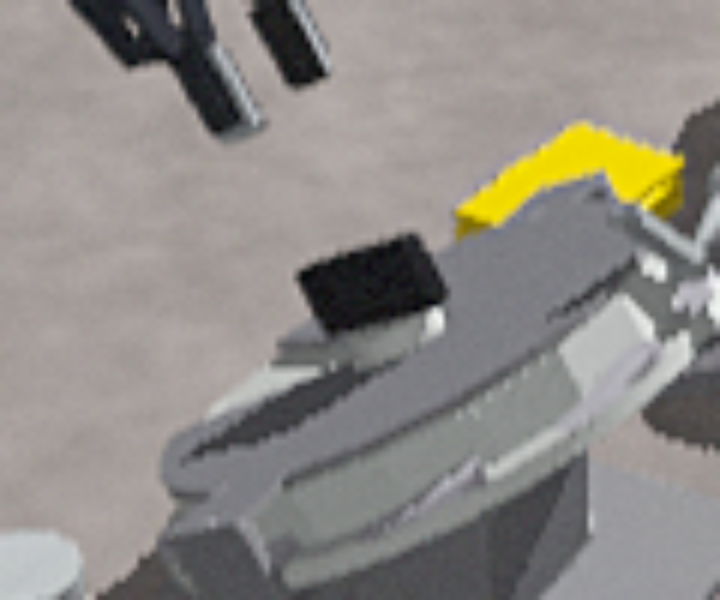

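```bash
python3 -m handwheel '-5 -25 10 0 0 0 45;-5 -30 10 0 0 0 45;-5 -30 10 0 0 0 45;-5 -30 10 0 0 0 45;0 -30 0 0 0 0 45;0 -30 0 0 0 0 45;0 0 0 0 0 0 45;0 0 0 0 0 0 45'
python3 - <<'E'
from tgt import *
s,q,r=state(); print(s["clock"],q,s["joint_pos"],s["ft_force"])
a0=cv2.imread("pics/top0.png")
c=cam("top"); cv2.imwrite("pics/topend.png",c["color"])
z=lambda im: cv2.resize(im[165:295,190:330],None,fx=2.8,fy=4.4,interpolation=cv2.INTER_CUBIC)
cv2.imwrite("pics/cmp.png",np.hstack([z(a0),z(c["color"])]))
E
```

```text
clock: 37.85
position: [0.5251, -0.0897, 0.2324]
ee_rot: [-0.023, 0.5, 0.022, 0.865]
ft_force: [0.3, 0.4, -0.1]
grip_width: 0.531
37.85 [ 0.5251 -0.0897  0.2324] [ 0.7081 -0.2586 -0.4762  2.1032 -0.3416  0.7829  2.0346] [ 0.2613  0.4468 -0.1127]
```

View pics/cmp.png

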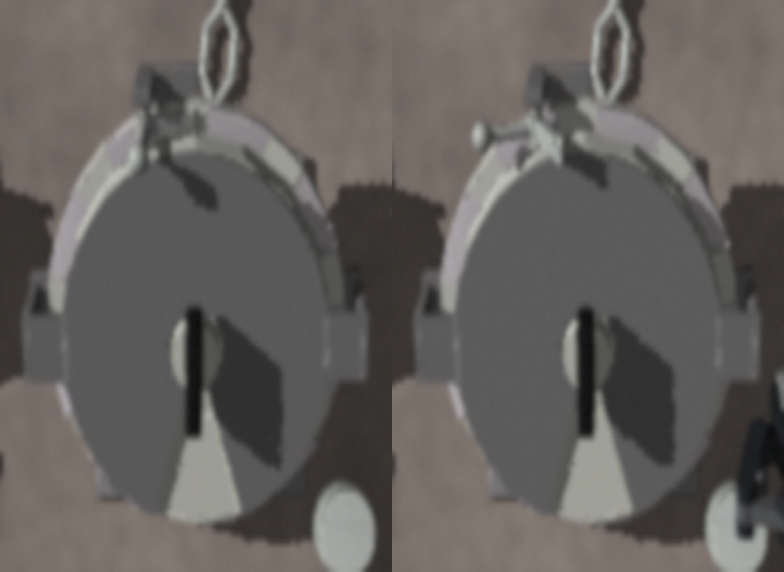

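View pics/topend.png

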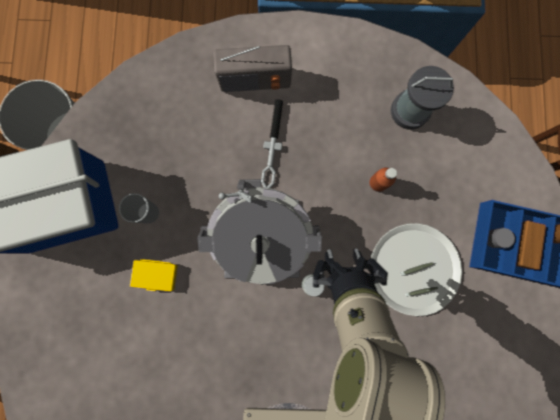

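The before/after comparison shows the carousel closed again, with the knob bar matching its starting direction and the white sector filling the opening. The pawl is tipped left and the bystanders are unmoved. The gripper is hovering clear, so I'll hand in.

```bash
python3 - <<'E'
from workcell import manip, hand_in
print(manip.get_obs()["clock"], hand_in())
E
```

```text
the job is handed in; nothing more can be done
37.9 None
```

The job is done and handed in at 37.9 s of the 72 s allowed.

**What I did**
- **Clicks:** I turned the knob clockwise to the first click (tool angle 0.70), paused, then to the second (1.40) and paused again.
- **Lure:** I laid the short lure along the radius in the empty compartment, belly down. Its top was at about z = 30 mm, under the cover.
- **Pawl:** I tipped the ball lever over to its stop side.
- **Closing:** I turned the knob back until the torque rose from 0.1 to 1.0 N m against the closed stop, then let go.

**Last checks**
- **Carousel:** The final top picture shows the knob bar and white sector as at the start, with the pawl still tipped clear. The lure itself is now under the cover, so I could not see it after closing.
- **Other things:** The two slim lures and the other things on the table looked unmoved, compared by eye in the top view. The wrist force at the end was about 0.5 N, with nothing touched.

**What disagreed or failed on the way**
- **Fingertip position:** The fingertips measured about 23 mm behind the reported TCP, though it is described as lying at the very end of the fingers. My first try at the lure therefore closed above it without touching anything, and the first knob grip held only the top of the bar. I corrected for this afterwards.
- **Carousel axis:** The camera fit of the axis was about 4 mm off up the slope. I corrected it from the side forces while turning the knob, which reached about 25 N at the first click.

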